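Load the vial shaker, lock its cam clamp and scan its label

ROBOT

A 6-joint arm with a two-finger parallel gripper is mounted at the origin on the work surface. World frame = base frame: x ahead of the robot, y to its left, z up, the work surface at z = 0. Lengths are in mm, angles in rad, forces in N, time in s.
With the tool pointing down it reaches from about 350 to 975 mm from the base axis. Payload 7.1 kg.
Tool frame: the origin (TCP) lies at the very end of the fingers, on their centre line; the grasp point (between the pads) lies 19 mm behind it; x points along the fingers, y is the direction in which the jaws open and shut, and the axes are right-handed (so a half turn about x gives the same grasp; the last joint's range is limited). The gripper opens to 88 mm and grips with 3 to 60 N. Pads are 20 mm wide; open, the fingers measure 115 mm over their backs; the gripper's body (75 mm by 178 mm) begins 61 mm behind the grasp point.
Start: joints at [-1.317, 0.423, 1.63, -0, 1.089, -0.019], TCP at [168.412, -601.866, 222.675] pointing down, gripper open.
Joint ranges: [-3, 3], [-0.9, 2.11], [0.09, 2.58], [-1.31, 4.45], [0.11, 2.69], [-2.54, 2.54]. Speed limits (rad/s): [2.39, 2.39, 3.01, 3.14, 3.14, 3.14].

INTERFACE

Orientations are given as a rotation vector (axis times angle).
In Python, from workcell import ctrl gives the robot as it stands. The module is installed in compiled form; this text tells all that it offers.
- The arm moves only by the tool carry_out, never from a script. Its argument "commands" is a list of rows, each a list of 6 numbers: the shift along the tool's x, y, z in m, then the turn, a rotation vector about the tool's x, y, z in degrees. In form: [[tx, ty, tz, rx, ry, rz], ...]. A call has 1 to 8 rows; each row shifts and turns the pose as measured when the row begins, along the tool's axes as they then stand; what a row does not reach is not made up. A row lasts 1/8 s, in which the tool goes at most 62.5 mm and 10.7 degrees, less where a joint would pass 70% of its speed; a pose out of reach is approached as far as the arm can. A call with a gripper value outside its range is refused whole. "grip" is the closure, from 0 (fully open) to 1 (shut), set as the call begins (left out, the last holds). The fingers move at their own pace and stop on an object; the grip force is fixed at half the most. Time passes only in rows, so rows that do not move let the fingers close. It gives the time, the measured TCP pose, the force and the opening at its end, in the units of the state.
- ctrl.get_obs(): the state, without advancing time (a new reading comes with each control period).
- ctrl.get_image(name): name is "scene" or "side" or "wrist"; returns a dict with "pixels" (400x640x3 uint8, blue, green, red), "intrinsics" (3x3 intrinsics, pixels), "rvec" (rotation vector, rad) and "tvec" (3), from world to camera coordinates, as OpenCV has them. Camera axes: x right, y down, z forward; pixel columns grow to the right and rows downward; lengths in mm; the calibration is good to about 2 mm. A picture is of the moment at which its call begins. There is no depth.
- ctrl.close_job(): hands the job in, once; it reports no verdict.
The state is a dict: "t": time; "qpos": joint angles; "qvel": joint speeds; "joint_torque": joint torques, N m; "ee_pos": TCP position; "orientation": TCP orientation; "ft_force": force on the tool from outside, world axes, zero at the start; "moment": the same for the moment, N m; "width": finger opening in mm.
Only numpy, scipy, OpenCV 4.12 (cv2) and the standard library are available. Lean on these libraries where they do the work, as an engineer would, in place of code of your own. Each camera call takes 0.05 s, during which the arm holds its last target. There are 200 camera calls.

TASK

Set every vial rack that lies on the bench flat into a bay of the shaker, one rack to a bay. Once all are in, turn the black cam knob clockwise until the sprung retaining bar's roller drops into the cam's notch and the bar has slid in over the rack ends. Then take the hand scanner from its holster, point its window squarely at the middle of the bar-code label on the shaker's sloped front from about 6 cm away, hold it still there for three seconds, and put it back upright in its holster, fully home; leave the dishes and glassware where they stand.

Things in the scene. Friction and masses are not known exactly. Their poses are not given: they have to be found in the camera images.
- rack0_mid (a point): Blue plastic vial rack, 0.18 kg, like the others: base 130 x 46 x 24 mm (x, y, z) with vial caps 3 mm proud and, in its middle, an upright carrying fin 14 mm thick along x, 38 mm wide along y, its top 64 mm above the rack's underside. Symmetrical end for end. This point: on its centre axis 32 mm above the underside; x along its length, z up. 2 or 3 racks are there; absent ones read None.
- rack1_mid (a point): Blue plastic vial rack, 0.18 kg, like the others: base 130 x 46 x 24 mm (x, y, z) with vial caps 3 mm proud and, in its middle, an upright carrying fin 14 mm thick along x, 38 mm wide along y, its top 64 mm above the rack's underside. Symmetrical end for end. This point: on its centre axis 32 mm above the underside; x along its length, z up. 2 or 3 racks are there; absent ones read None.
- rack2_mid (a point): Blue plastic vial rack, 0.18 kg, like the others: base 130 x 46 x 24 mm (x, y, z) with vial caps 3 mm proud and, in its middle, an upright carrying fin 14 mm thick along x, 38 mm wide along y, its top 64 mm above the rack's underside. Symmetrical end for end. This point: on its centre axis 32 mm above the underside; x along its length, z up. 2 or 3 racks are there; absent ones read None.
- bay0 (a point): Centre of the floor of bay 0 (right-hand bay) on the fixed shaker, 60 mm above the bench; x along the bay (away from the robot), y left. Bays are 136 x 54 mm (x, y) inside walls 8 mm thick, 10 mm high, 62 mm apart. A seated rack lies flat on the floor, lengthwise. The shaker covers x -155 to +128, y -107 to +203 mm as seen from bay 1.
- bay1 (a point): Centre of the floor of bay 1 (middle bay) on the fixed shaker, 60 mm above the bench; x along the bay (away from the robot), y left. Bays are 136 x 54 mm (x, y) inside walls 8 mm thick, 10 mm high, 62 mm apart. A seated rack lies flat on the floor, lengthwise. The shaker covers x -155 to +128, y -107 to +203 mm as seen from bay 1.
- bay2 (a point): Centre of the floor of bay 2 (left-hand bay, next to the cam) on the fixed shaker, 60 mm above the bench; x along the bay (away from the robot), y left. Bays are 136 x 54 mm (x, y) inside walls 8 mm thick, 10 mm high, 62 mm apart. A seated rack lies flat on the floor, lengthwise. The shaker covers x -155 to +128, y -107 to +203 mm as seen from bay 1.
- knob_grip (a point): Centre of the black knob's grip bar, on its vertical axis, 122 mm above the bench. The grip bar is 56 mm long along this frame's x, 16 mm thick along y, and reaches from 24 mm below to 16 mm above this point. The steel cam disc under it (radius 40, top 40 mm below this point) has its notch on this frame's +x side, where the white mark on the knob points. Turns with the knob.
- cam (a joint): Angle of the cam knob in rad, growing as it turns clockwise seen from above; 0: notch squarely at the roller; stops at -2.8 and 0.6. Starts between -2.6 and -1.7. The roller starts to sink at about -0.25 and is fully in from about -0.05 to 0.05, where it comes up firm and must not be forced. The knob stays where it is left and takes about 0.1 N m.
- bar (a joint): Travel of the sprung retaining bar in m: about 0.016 while its roller rides on the cam's rim (bar clear of the racks), 0 when the roller is in the notch and the bar has slid 16 mm toward the robot over the racks' far ends. Spring 3 to 5 N. A flat steel plate 5 mm thick along the far end of the bays, underside 28 mm above the bay floors.
- roller (a point): Centre of the brass follower roller (18 mm diameter) on the bar, at the far side of the cam; z up, moves with the bar.
- scanner_mid (a point): Hand scanner, 0.16 kg, standing upright in its holster, window down. This point: its centre, half-way up its 115 mm. z runs from the window (57.5 mm below this point; it reads along -z) to its top. Black head 44 x 34 mm (x, y) over the lowest 40 mm; above it a grey handle 26 x 24 mm (x, y), whose top 10 mm is a black cap 36 x 24 mm.
- holster_floor (a point): Centre of the inner floor, 5 mm above the bench, of the scanner's fixed grey holster, an open-topped pocket 52 x 42 mm inside (x, y) and 32 mm deep, rim 37 mm above the bench; the scanner stands on this floor, its x along the pocket's x.
- label: White bar-code label 36 x 56 mm (x, y) on the shaker's sloped front panel, which leans back 25 degrees from level to face up and toward the robot. Origin at the middle of its face, z square out of it.
- dishes: Stack of four clear dishes, 92 mm diameter, 60 mm tall in all (bystander, leave it where it stands); origin at the centre of its underside, z up.
- beaker: Glass beaker, 76 mm diameter, 95 mm tall (bystander, leave it where it stands); origin at the centre of its underside, z up.
- flask: Conical glass flask, 84 mm foot, 124 mm tall (bystander, leave it where it stands); origin at the centre of its underside, z up.
There are look-alikes about, which are no part of the job. Leave any green or pink look-alike of the part that bears rack1_mid alone. What is shaped like the part that bears scanner_mid but yellow is not meant.

How it is judged:
By the outcome, as a careful person would: the job done as asked, in the order asked, and still so for the second after the job is handed in, with the robot touching nothing.
Of rack0, rack1, rack2 only 2 to 3 are there at a start; the rules pass over those that are not, and their reading is None.
At some moment in a run one of rack0, rack1, rack2 may be knocked a few centimetres aside while the robot is not near it.
Once in a run the grip may slacken for a moment while it holds something.
It also fails if it takes over 200 s, if anything falls off the work surface, if the arm or the gripper's body presses on something with over 40 N, if the wrist force passes 120 N, or if a joint passes its speed limit or range.

## Working session

There is one attempt and no reset: what is moved stays moved. The work goes in short steps, Python scripts to look and compute and a tool call to move; the robot and the scene stay as the last step left them, time stands still between calls to the robot, and variables do not carry over. Pictures are saved under pics/ and viewed, about 12 in all and at most 16, crops included, and the job is handed in when it is done.

Besides the shell and the picture viewer there is one more tool, called after "Call:" as a command line: name --pt "numbers of a row" for each row, then --argument value for the rest. carry_out: Moves the arm, as the interface text tells. Its arguments: {"type":"object","properties":{"commands":{"type":"array"},"grip":{"type":"number"}},"required":["commands"]}

```bash
mkdir -p pics
cat > h.py <<'E'
import numpy as np, cv2
from scipy.spatial.transform import Rotation as R
from workcell import ctrl
def get(n,save=None):
    d=ctrl.get_image(n)
    if save: cv2.imwrite('pics/'+save,d['pixels'])
    d['R']=R.from_rotvec(np.ravel(d['rvec'])).as_matrix(); d['c']=-d['R'].T@np.ravel(d['tvec'])
    return d
def ray(d,p):
    v=d['R'].T@np.linalg.inv(d['intrinsics'])@np.array([p[0],p[1],1.]); return d['c'],v/np.linalg.norm(v)
def onz(d,p,z):
    c,v=ray(d,p); return c+v*(z-c[2])/v[2]
def proj(d,P):
    q=d['intrinsics']@(d['R']@np.asarray(P,float)+np.ravel(d['tvec'])); return q[:2]/q[2]
def tri(rs):
    A=np.zeros((3,3));b=np.zeros(3)
    for c,v in rs:
        M=np.eye(3)-np.outer(v,v);A+=M;b+=M@c
    return np.linalg.solve(A,b)
def st():
    o=ctrl.get_obs(); return o, np.array(o['ee_pos']), R.from_rotvec(o['orientation'])
E
python3 - <<'E'
from h import *
for n in('scene','side','wrist'):
    d=get(n,n+'0.png'); print(n,d['c'].round(),d['R'][2].round(2),d['intrinsics'][0,0])
o,p,r=st();print(o['t'],p,r.as_matrix().round(3),o['width'],o['ft_force'])
E
```

```text
scene [1612.  165. 1048.] [-0.75 -0.14 -0.65] 440.36642233537975
side [ 92. 834. 889.] [ 0.33 -0.69 -0.65] 397.8114623063888
wrist [ 247. -579.  384.] [-0.28 -0.08 -0.96] 279.69573010750935
0.15 [ 168.29766535 -601.48161541  222.08043551] [[-0.     0.269 -0.963]
 [ 0.001 -0.963 -0.269]
 [-1.    -0.001 -0.   ]] 87.84783023275884 [0.04528421 0.13831015 0.12091038]
```

View pics/scene0.png

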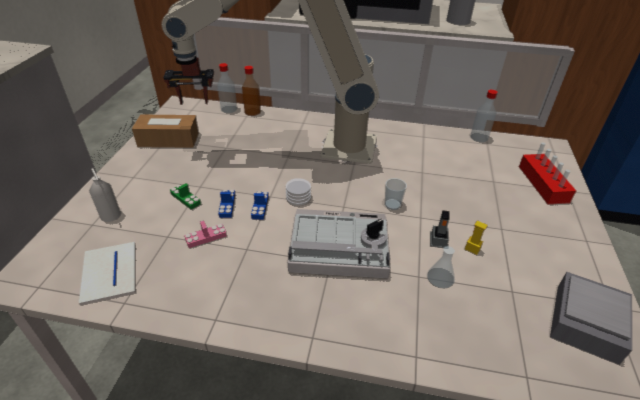

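View pics/side0.png

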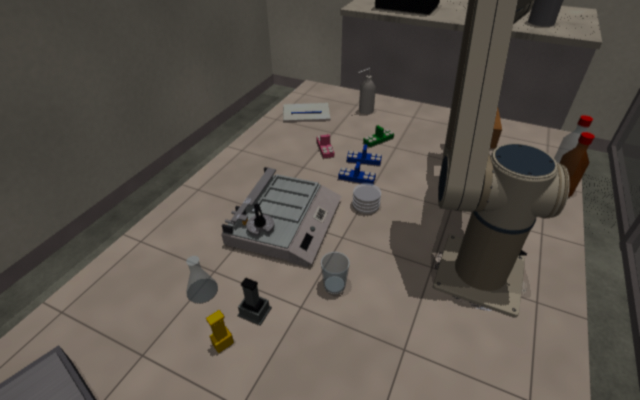

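Scene shows two blue racks at about (227,204) and (260,206). The green (185,196) and pink (206,235) ones are look-alikes. The black/grey scanner is at (442,228), with a yellow look-alike at (477,237), and the shaker is at (340,243). Next I'll take enlarged crops to confirm these.

Run:
```python
import cv2,numpy as np
a=cv2.imread('pics/scene0.png');b=cv2.imread('pics/side0.png')
A=cv2.resize(a[170:290,160:500],None,fx=2.35,fy=2.35,interpolation=cv2.INTER_CUBIC)
B=cv2.resize(b[130:330,205:405],(300,300),interpolation=cv2.INTER_CUBIC)
B=cv2.resize(b[120:325,200:400],(585,600),interpolation=cv2.INTER_CUBIC)
cv2.imwrite('pics/cA.png',A);cv2.imwrite('pics/cB.png',B)
```

```text
(no output)
```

View pics/cA.png

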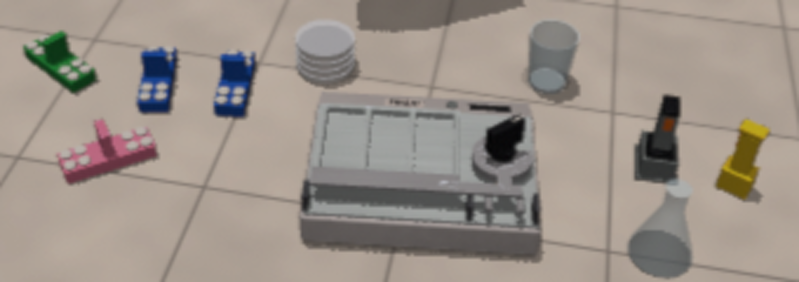

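View pics/cB.png

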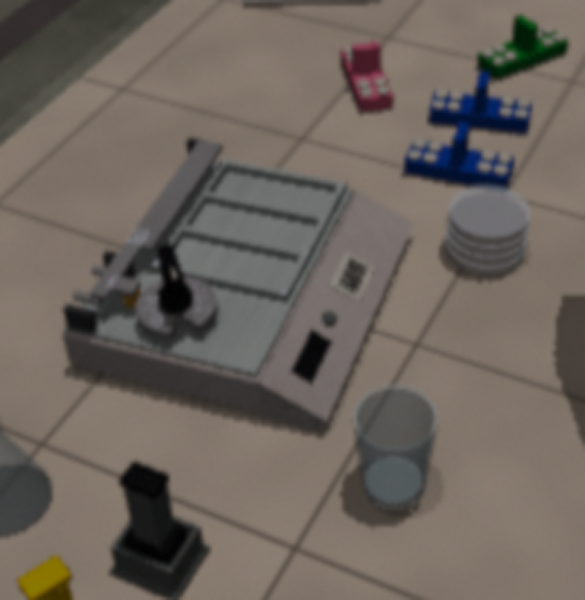

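The enlarged crops confirm it. There are two blue racks at scene (227,204) and (260,206). The true scanner is the grey-handled one with the black head in its holster, scene (442,228) and side (252,300). The label is at about side (320,213), and the knob is at scene (375,230). Now rough positions.

Run:
```python
from h import *
S=get('scene');D=get('side')
def blobs(d,lo,hi,box,mn=40):
    hsv=cv2.cvtColor(d['pixels'],cv2.COLOR_BGR2HSV); m=cv2.inRange(hsv,lo,hi)
    k=np.zeros_like(m);x0,y0,x1,y1=box;k[y0:y1,x0:x1]=m[y0:y1,x0:x1]
    n,l,s,c=cv2.connectedComponentsWithStats(k)
    return [(s[i],c[i]) for i in range(1,n) if s[i][4]>mn]
for d,b in((S,(120,150,420,300)),(D,(200,100,420,330))):
    for s,c in blobs(d,(105,130,30),(130,255,255),b): print(s,c.round(1),onz(d,c,15).round())
print('label',onz(D,(320.3,213.3),48).round())
print('knob',tri([ray(S,(374,228)),ray(D,(260,218))]).round())
print('scanner top', tri([ray(S,(445.5,212)),ray(D,(249.5,282))]).round())
print('dish',onz(D,(366,201),30).round(),onz(S,(298,192),30).round(),'beaker',onz(S,(394,196),45).round(),onz(D,(335,272),45).round(),'flask',onz(D,(200,290),0).round())
```

```text
[219 191  16  26 221] [226.5 202.8] [ 487. -376.   15.]
[251 193  17  26 224] [259.5 204.5] [ 470. -257.   15.]
[339 144  41  39 512] [359.6 167.2] [ 478. -311.   15.]
label [487.  11.  48.]
knob [606. 160. 108.]
scanner top [500. 375. 125.]
dish [ 384. -124.   30.] [ 389. -134.   30.] beaker [355. 213.  45.] [353. 202.  45.] flask [674. 380.   0.]
```

Call:
carry_out --pt "0 0 0 -9.3 0 0" --pt "0 0 0 -9.3 0 0" --pt "0 0 0 -9.3 0 0" --pt "0 0 0 -9.3 0 0" --pt "0 0 0 -9.3 0 0" --pt "0 0 0 -9.3 0 0" --pt "0 0 0 -9.3 0 0" --pt "0 0 0 -9.3 0 0" --grip 0

```text
t: 1.25
ee_pos: [168.2, -600.8, 221.1]
orientation: [1.18, 1.232, -1.177]
ft_force: [0.5, -0.1, -0.0]
width: 87.5
```

Call:
carry_out --pt "-0.01 0.039 -0.034 0 0 0" --pt "-0.01 0.039 -0.034 0 0 0" --pt "-0.01 0.039 -0.034 0 0 0" --pt "-0.01 0.039 -0.034 0 0 0" --pt "-0.01 0.039 -0.034 0 0 0" --pt "-0.01 0.039 -0.034 0 0 0" --pt "-0.01 0.039 -0.034 0 0 0" --pt "-0.01 0.039 -0.034 0 0 0"

```text
t: 2.25
ee_pos: [474.3, -309.3, 303.1]
orientation: [1.183, 1.23, -1.18]
ft_force: [0.3, 0.1, -0.2]
width: 87.8
```

```bash
cat >> h.py <<'E'
def plan(pos,yaw=None):
    "shift in present tool axes (m) to world pos, and turn about tool x (deg) to bring tool y to yaw deg"
    o,p,r=st(); M=r.as_matrix(); print('t',round(o['t'],2),'p',p.round(1),'yaw',np.degrees(np.arctan2(M[1,1],M[0,1])).round(2),'down',M[:,0].round(3),'w',round(o['width'],1),'F',np.round(o['ft_force'],1))
    print('shift',(M.T@(np.asarray(pos)-p)/1000).round(4), 'turn x', None if yaw is None else -((yaw-np.degrees(np.arctan2(M[1,1],M[0,1]))+180)%360-180))
E
python3 - <<'E'
from h import *
d=get('wrist','w1.png');plan([480,-330,300],0);print(d['c'],d['R'][2])
E
```

```text
t 2.3 p [ 478.6 -306.   304.5] yaw 2.33 down [ 0.004  0.004 -1.   ] w 88.0 F [2.  2.7 0.8]
shift [0.0044 0.0004 0.024 ] turn x 2.32503623067916
[ 470.95507338 -227.99790382  465.61928   ] [ 0.01152366 -0.29210153 -0.95631789]
```

View pics/w1.png

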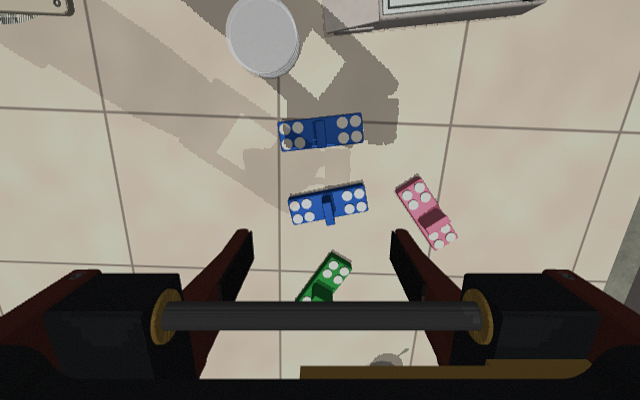

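Wrist view: the two blue racks are at (321,131) and (328,204), green is at (325,280) and pink at (427,212). I'll measure the racks from their white caps.

```bash
cat >> h.py <<'E'
def racks(d,zoff=0,verbose=1):
    hsv=cv2.cvtColor(d['pixels'],cv2.COLOR_BGR2HSV); bl=cv2.inRange(hsv,(105,110,40),(130,255,255))
    cl=cv2.morphologyEx(bl,cv2.MORPH_CLOSE,np.ones((5,5)))
    out=[]
    for c in cv2.findContours(cl,cv2.RETR_EXTERNAL,cv2.CHAIN_APPROX_NONE)[0]:
        if cv2.contourArea(c)<600: continue
        k=np.zeros_like(bl); cv2.drawContours(k,[cv2.convexHull(c)],-1,255,-1)
        w=cv2.inRange(hsv,(0,0,90),(180,70,255))&cv2.erode(k,np.ones((3,3)))
        n,l,s,ce=cv2.connectedComponentsWithStats(w)
        P=np.array([onz(d,ce[i],27+zoff) for i in range(1,n) if s[i][4]>25])
        if len(P)<4: continue
        Q=P[:,:2]; m=Q.mean(0); (cx,cy),(w_,h_),a=cv2.minAreaRect(Q.astype(np.float32))
        u=np.linalg.svd(Q-m)[2][0]; u*=np.sign(u[0]) 
        E=np.array([onz(d,q,24+zoff)[:2] for q in c[:,0].astype(float)])
        t=(E-m)@u
        out.append((m,np.degrees(np.arctan2(u[1],u[0]))))
        if verbose: print('caps',len(P),'mean',m.round(1),'rectc',np.round((cx,cy),1),np.round((w_,h_),1),'yaw',out[-1][1].round(2),'len',np.ptp(t).round(1),'mid',(m+u*(t.max()+t.min())/2).round(1))
    return out
E
python3 - <<'E'
from h import *
d=get('wrist');racks(d)
S=get('scene');D=get('side')
E
```

```text
caps 8 mean [ 487.4 -376.9] rectc [ 487.9 -378.4] [107.7  29.2] yaw 13.85 len 127.9 mid [ 487.6 -376.9]
caps 8 mean [ 470.6 -257.3] rectc [ 470.6 -257.3] [108.2  23.1] yaw 8.53 len 128.7 mid [ 470.9 -257.3]
```

Call:
carry_out --pt "-0.004 0.019 -0.049 0.3 0 0" --pt "-0.004 0.019 -0.049 0.3 0 0" --pt "-0.004 0.019 -0.049 0.3 0 0" --pt "-0.004 0.019 -0.049 0.3 0 0" --pt "-0.004 0.019 -0.049 0.3 0 0" --pt "-0.004 0.019 -0.049 0.3 0 0" --pt "-0.004 0.019 -0.049 0.3 0 0" --pt "0 0 0 0 0 0"

```text
t: 3.45
ee_pos: [597.9, 32.2, 327.6]
orientation: [1.218, 1.209, -1.226]
ft_force: [-0.7, -1.2, -0.9]
width: 87.7
```

Run:
```python
from h import *
d=get('wrist','w2.png');plan([480,-330,300],0);print(d['c'],d['R'][2]); np.save('w2.npy',d,allow_pickle=True)
```

```text
t 3.5 p [597.2  30.7 327.3] yaw -0.94 down [-0.009  0.001 -1.   ] w 88.2 F [-0.6 -1.6 -0. ]
shift [ 0.028  -0.111   0.3626] turn x -0.9371271662508605
[600.20609048 113.87190498 490.04879671] [-0.01153993 -0.29392141 -0.95575993]
```

View pics/w2.png

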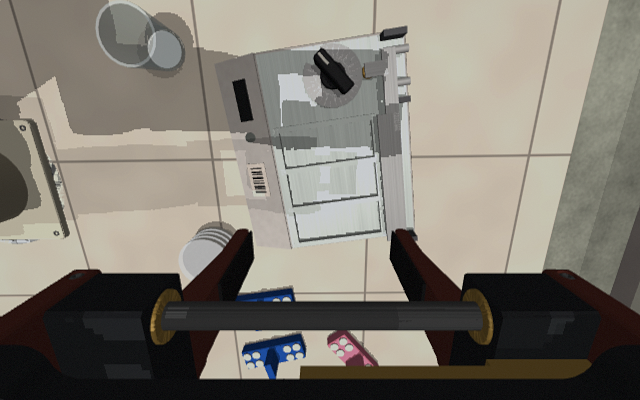

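Wrist view: bays are at about (285-380, 130-240), the label at (258,180), the knob at (334,71) with its white mark toward the upper left, and the bar at about x=395. I'll enlarge the crop for corners.

Run:
```python
import cv2
a=cv2.imread('pics/w2.png')[20:255,225:425]
a=cv2.resize(a,None,fx=2.55,fy=2.55,interpolation=cv2.INTER_CUBIC)
a=cv2.convertScaleAbs(a,alpha=1.0)
for i in range(0,200,20): cv2.line(a,(int(i*2.55),0),(int(i*2.55),6),(0,0,255),1)
for i in range(0,235,20): cv2.line(a,(0,int(i*2.55)),(6,int(i*2.55)),(0,0,255),1)
cv2.imwrite('pics/cC.png',a)
```

```text
(no output)
```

View pics/cC.png

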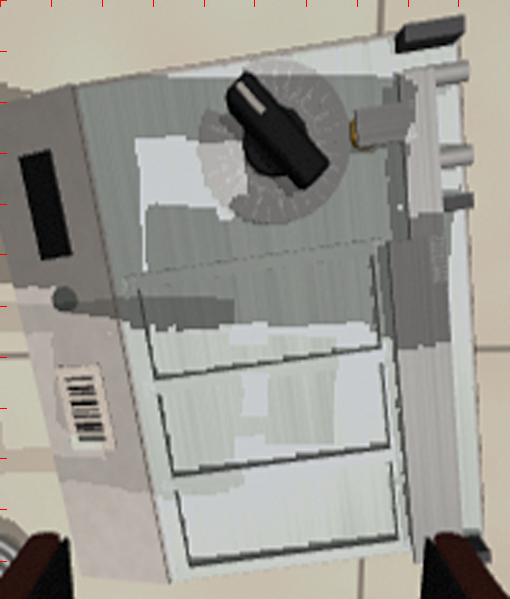

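Run:
```python
from h import *
d=np.load('w2.npy',allow_pickle=True).item()
px=lambda c:(c[0]/2.55+225,c[1]/2.55+20)
C=[(155,378),(380,347),(173,474),(388,445),(189,565),(396,538)]
W=np.array([onz(d,px(c),65)[:2] for c in C]);print(W.round(1))
print('len',[np.linalg.norm(W[i+1]-W[i]).round(1) for i in(0,2,4)],'pitch',[np.linalg.norm(W[i+2]-W[i]).round(1) for i in range(4)])
M=np.array([(-68,35),(68,35),(-68,-27),(68,-27),(-68,-89),(68,-89)],float)
mw,mm=W.mean(0),M.mean(0);U,s,V=np.linalg.svd((M-mm).T@(W-mw));Rm=(U@V).T
th=np.degrees(np.arctan2(Rm[1,0],Rm[0,0]));b1=mw-Rm@mm
print('yaw',th,'bay1',b1,'bay0',b1+Rm@[0,-62],'bay2',b1+Rm@[0,62],'res',(W-(b1+M@Rm.T)).round(1).tolist())
ng=[(73,86),(170,582)] # top/front edge
for c in ng: print('edge',(Rm.T@(onz(d,px(c),60)[:2]-b1)).round(1))
L=[(57,366),(97,363),(118,448),(77,451)]
for z in(40,50):
    l=np.array([onz(d,px(c),z)[:2] for c in L]); print('label',z,l.mean(0).round(1),(Rm.T@(l.mean(0)-b1)).round(1),'sizes',[np.linalg.norm(l[i]-l[i-1]).round(1) for i in range(4)])
k=[(227,90),(252,72),(328,162),(305,189)]
q=np.array([onz(d,px(c),138)[:2] for c in k]);print('knob',q.mean(0).round(1),(Rm.T@(q.mean(0)-b1)).round(1),[np.linalg.norm(q[i]-q[i-1]).round(1) for i in range(4)])
mk=onz(d,px((251,96)),138)[:2]-q.mean(0); ax=(q[0]+q[1]-q[2]-q[3]);print('mark ang',np.degrees(np.arctan2(mk[1],mk[0])),'bar ang',np.degrees(np.arctan2(ax[1],ax[0])))
```

```text
[[540.9  31.6]
 [676.   48.5]
 [549.1 -29.7]
 [683.4 -12.5]
 [556.7 -92.8]
 [691.2 -75.2]]
len [np.float64(136.1), np.float64(135.4), np.float64(135.7)] pitch [np.float64(61.9), np.float64(61.4), np.float64(63.5), np.float64(63.2)]
yaw 7.2374040660343955 bay1 [612.81454789   5.09310661] bay0 [620.62536265 -56.41291889] bay2 [605.00373313  66.59913211] res [[-0.0, 0.4], [0.1, 0.1], [0.3, 0.5], [-0.3, 0.7], [0.1, -1.0], [-0.2, -0.6]]
edge [-84.4 199.7]
edge [ -83.5 -103. ]
label 40 [492.5   7.8] [-119.    17.9] sizes [np.float64(57.3), np.float64(25.7), np.float64(57.4), np.float64(27.3)]
label 50 [494.9  10.2] [-116.3   19.9] sizes [np.float64(56.0), np.float64(25.2), np.float64(56.1), np.float64(26.7)]
knob [613.2 159.1] [ 19.8 152.7] [np.float64(54.8), np.float64(13.3), np.float64(51.0), np.float64(15.5)]
mark ang 131.7690902831875 bar ang 131.10524138724355
```

Call:
carry_out --pt "0.016 -0.018 0.035 -1.2 0 0" --pt "0.016 -0.018 0.035 -1.2 0 0" --pt "0.016 -0.018 0.035 -1.2 0 0" --pt "0.016 -0.018 0.035 -1.2 0 0" --pt "0.016 -0.018 0.035 -1.2 0 0" --pt "0.016 -0.018 0.035 -1.2 0 0" --pt "0.016 -0.018 0.035 -1.2 0 0" --pt "0.016 -0.018 0.035 -1.2 0 0"

```text
t: 4.5
ee_pos: [452.5, -278.3, 195.8]
orientation: [1.096, 1.283, -1.113]
ft_force: [-0.2, -1.3, 0.7]
width: 87.8
```

Call:
carry_out --pt "0 0 0 0 0 0" --pt "0 0 0 0 0 0"

```text
t: 4.75
ee_pos: [447.7, -282.1, 194.5]
orientation: [1.102, 1.283, -1.121]
ft_force: [-0.1, -0.6, 1.0]
width: 87.8
```

Run:
```python
from h import *
d=get('wrist','w3.png');racks(d);plan([470.6,-257.3,80],8.53)
```

```text
caps 7 mean [ 492.8 -374.2] rectc [ 487.8 -379.8] [107.1  31.8] yaw 12.22 len 127.2 mid [ 486.2 -375.7]
caps 9 mean [ 468.5 -260.5] rectc [ 471.4 -263. ] [107.8  34.7] yaw 9.78 len 128.8 mid [ 471.  -260.1]
t 4.8 p [ 447.9 -281.9  194.5] yaw 7.76 down [-0.017 -0.    -1.   ] w 87.6 F [-0.2  0.2  0.2]
shift [ 0.1141  0.0277 -0.0211] turn x -0.7729817503009997
```

```bash
cat >> h.py <<'E'
def down(yaw):
    a=np.radians(yaw);x=np.array([0,0,-1.]);y=np.array([np.cos(a),np.sin(a),0]);return R.from_matrix(np.array([x,y,np.cross(x,y)]).T)
def go(pos,Rt,n=1):
    "remaining shift/turn, tool axes, split over n rows (straight line, turn spread evenly)"
    o,p,r=st(); print('t',round(o['t'],2),'p',p.round(1),'w',round(o['width'],1),'F',np.round(o['ft_force'],1),'q',np.round(o['qpos'],2))
    if isinstance(Rt,(int,float)): Rt=down(Rt)
    tv=(r.inv()*Rt).as_rotvec(); dp=(np.asarray(pos)-p)/n/1000
    for i in range(n):
        ri=r*R.from_rotvec(tv*i/n); print((ri.inv().apply(dp)).round(3).tolist()+np.degrees(tv/n).round(1).tolist())
E
python3 - <<'E'
from h import *
go([470.7,-257.4,80],8.6,4)
E
```

```text
t 4.8 p [ 447.9 -281.9  194.5] w 87.6 F [-0.2  0.2  0.2] q [-0.58  0.33  1.85 -0.01  0.97 -0.71]
[0.029, 0.007, -0.005, -0.2, -0.0, 0.2]
[0.029, 0.007, -0.005, -0.2, -0.0, 0.2]
[0.029, 0.007, -0.005, -0.2, -0.0, 0.2]
[0.029, 0.007, -0.005, -0.2, -0.0, 0.2]
```

Call:
carry_out --pt "0.025 0.007 -0.006 -0.2 0 0.2" --pt "0.025 0.007 -0.006 -0.2 0 0.2" --pt "0.025 0.007 -0.005 -0.2 0 0.2" --pt "0.025 0.002 -0.003 -0.2 0 0.2" --pt "0 0 0 0 0 0" --pt "0 0 0 0 0 0"

```text
t: 5.55
ee_pos: [470.8, -256.2, 96.3]
orientation: [1.095, 1.274, -1.093]
ft_force: [0.7, -0.9, -0.1]
width: 87.6
```

Run:
```python
from h import *
go([470.7,-257.4,33],8.6,4)
```

```text
t 5.55 p [ 470.8 -256.2   96.3] w 87.6 F [ 0.7 -0.9 -0.1] q [-0.52  0.48  1.91  0.    0.75 -0.68]
[0.016, -0.0, 0.0, 0.1, 0.0, -0.0]
[0.016, -0.0, 0.0, 0.1, 0.0, -0.0]
[0.016, -0.0, 0.0, 0.1, 0.0, -0.0]
[0.016, -0.0, 0.0, 0.1, 0.0, -0.0]
```

Call:
carry_out --pt "0.016 0 0 0 0 0" --pt "0.016 0 0 0 0 0" --pt "0.016 0 0 0 0 0" --pt "0.013 0 0 0 0 0" --pt "0 0 0 0 0 0"

```text
t: 6.18
ee_pos: [471.8, -257.0, 32.5]
orientation: [1.095, 1.272, -1.093]
ft_force: [-0.1, -0.2, -0.0]
width: 88.1
```

Call:
carry_out --pt "0 0 0 0 0 0" --pt "0 0 0 0 0 0" --pt "0 0 0 0 0 0" --pt "0 0 0 0 0 0" --pt "0 0 0 0 0 0" --pt "0 0 0 0 0 0" --pt "0 0 0 0 0 0" --pt "0 0 0 0 0 0" --grip 1

```text
t: 7.18
ee_pos: [472.4, -257.5, 33.8]
orientation: [1.095, 1.27, -1.092]
ft_force: [-1.0, -0.3, 3.5]
width: 13.8
```

Run:
```python
from h import *
go([490,-230,170],7.2,5)
```

```text
t 7.17 p [ 472.4 -257.5   33.8] w 13.8 F [-1.  -0.3  3.5] q [-0.52  0.59  1.92 -0.    0.62 -0.67]
[-0.027, 0.004, -0.005, 0.3, 0.1, -0.1]
[-0.027, 0.004, -0.005, 0.3, 0.1, -0.1]
[-0.027, 0.004, -0.005, 0.3, 0.1, -0.1]
[-0.027, 0.004, -0.005, 0.3, 0.1, -0.1]
[-0.027, 0.004, -0.005, 0.3, 0.1, -0.1]
```

Call:
carry_out --pt "-0.012 0 0 0 0 0" --pt "-0.024 0 0 0 0 0" --pt "-0.024 0 0 0 0 0" --pt "-0.024 0 0 0 0 0" --pt "-0.024 0 0 0 0 0" --pt "-0.02 0 0 0 0 0" --pt "0 0 0 0 0 0"

```text
t: 8.05
ee_pos: [470.8, -256.3, 168.4]
orientation: [1.095, 1.27, -1.092]
ft_force: [0.4, -0.5, -2.2]
width: 13.8
```

Run:
```python
from h import *
go([612.8,5.1,165],7.2,8)
```

```text
t 8.05 p [ 470.8 -256.3  168.4] w 13.8 F [ 0.4 -0.5 -2.2] q [-0.52  0.36  1.87  0.    0.9  -0.68]
[0.0, 0.023, -0.03, 0.2, 0.0, -0.0]
[0.0, 0.022, -0.03, 0.2, 0.0, -0.0]
[0.0, 0.022, -0.03, 0.2, 0.0, -0.0]
[0.0, 0.022, -0.03, 0.2, 0.0, -0.0]
[0.0, 0.022, -0.03, 0.2, 0.0, -0.0]
[0.0, 0.022, -0.03, 0.2, 0.0, -0.0]
[0.0, 0.022, -0.03, 0.2, 0.0, -0.0]
[0.0, 0.022, -0.03, 0.2, 0.0, -0.0]
```

Call:
carry_out --pt "0 0.012 -0.016 0.2 0 0" --pt "0 0.022 -0.03 0.2 0 0" --pt "0 0.022 -0.03 0.2 0 0" --pt "0 0.022 -0.03 0.2 0 0" --pt "0 0.022 -0.03 0.2 0 0" --pt "0 0.022 -0.03 0.2 0 0" --pt "0 0.022 -0.03 0.2 0 0" --pt "0 0.014 -0.02 0.2 0 0"

```text
t: 9.05
ee_pos: [595.7, -13.6, 161.5]
orientation: [1.117, 1.264, -1.122]
ft_force: [-0.5, -1.0, -2.3]
width: 13.9
```

Call:
carry_out --pt "0 0 0 0 0 0" --pt "0 0 0 0 0 0"

```text
t: 9.3
ee_pos: [594.7, -12.5, 159.6]
orientation: [1.114, 1.268, -1.122]
ft_force: [-0.4, 0.6, -1.9]
width: 14.2
```

Run:
```python
from h import *
d=get('wrist','w4.png');racks(d,130);go([612.8,5.1,115],7.2,4)
a=cv2.resize(d['pixels'][:320,150:550],(750,600));cv2.imwrite('pics/cD.png',a)
```

```text
caps 8 mean [603.6  -9.9] rectc [594.8 -15.7] [104.8  35. ] yaw 2.77 len 126.1 mid [593.8 -10.4]
t 9.35 p [594.7 -12.7 159.7] w 13.8 F [-0.2  0.6 -2. ] q [-0.04  0.46  1.74 -0.    0.95 -0.16]
[0.011, 0.005, -0.004, -0.0, 0.0, 0.1]
[0.011, 0.005, -0.004, -0.0, 0.0, 0.1]
[0.011, 0.005, -0.004, -0.0, 0.0, 0.1]
[0.011, 0.005, -0.004, -0.0, 0.0, 0.1]
```

View pics/cD.png

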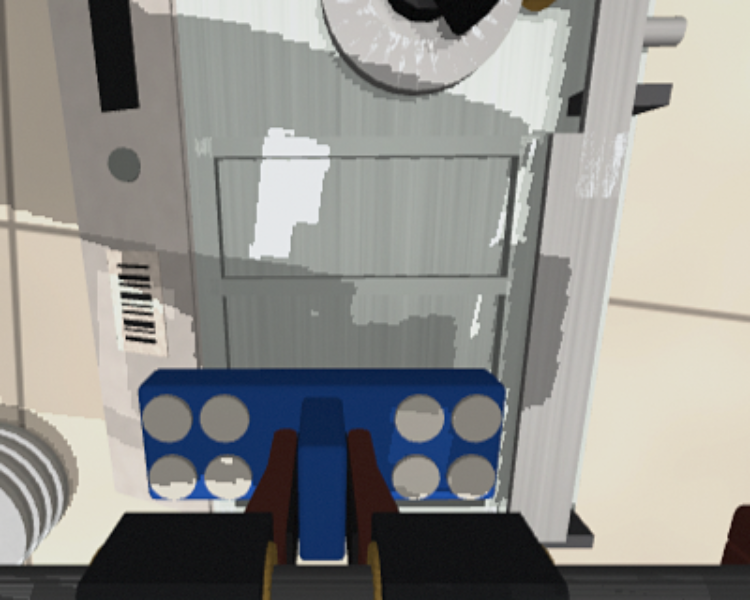

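The picture shows the rack held level and square by its fin, with its middle within 2 mm of the tool axis. Bays 1 and 2 are empty.

Call:
carry_out --pt "0.01 0.005 -0.005 0 0 0.1" --pt "0.011 0.005 -0.005 0 0 0.1" --pt "0.011 0.005 -0.004 0 0 0.1" --pt "0.008 0.004 -0.003 0 0 0" --pt "0 0 0 0 0 0" --pt "0 0 0 0 0 0"

```text
t: 10.1
ee_pos: [611.4, 5.9, 115.6]
orientation: [1.118, 1.264, -1.122]
ft_force: [0.7, -0.4, -1.8]
width: 13.7
```

Run:
```python
from h import *
go([612.8,5.1,112],7.2,1)
```

```text
t 10.1 p [611.4   5.9 115.6] w 13.7 F [ 0.7 -0.4 -1.8] q [-0.01  0.54  1.73 -0.    0.88 -0.13]
[0.004, 0.001, 0.001, -0.3, 0.1, 0.1]
```

Call:
carry_out --pt "0.005 0.001 0.001 -0.3 0 0.1" --pt "0.006 0 0 0 0 0" --pt "0.005 0 0 0 0 0" --pt "0.004 0 0 0 0 0" --pt "0 0 0 0 0 0"

```text
t: 10.72
ee_pos: [612.7, 4.6, 94.9]
orientation: [1.116, 1.264, -1.116]
ft_force: [0.2, 0.4, -1.8]
width: 13.8
```

Run:
```python
from h import *
go([612.8,5.1,93.5],7.2,1)
```

```text
t 10.72 p [612.7   4.6  94.9] w 13.8 F [ 0.2  0.4 -1.8] q [-0.01  0.57  1.73 -0.    0.84 -0.14]
[0.001, 0.0, -0.001, 0.0, 0.1, -0.1]
```

Call:
carry_out --pt "0.001 0 0 0 0 0" --pt "0.001 0 0 0 0 0" --pt "0 0 0 0 0 0"

```text
t: 11.1
ee_pos: [613.1, 4.7, 94.1]
orientation: [1.116, 1.264, -1.115]
ft_force: [0.0, -0.7, -1.7]
width: 13.7
```

Call:
carry_out --pt "0 0 0 0 0 0" --pt "0 0 0 0 0 0" --pt "0 0 0 0 0 0" --pt "0 0 0 0 0 0" --pt "-0.01 0 0 0 0 0" --pt "-0.02 0 0 0 0 0" --pt "-0.03 0 0 0 0 0" --pt "-0.03 0 0 0 0 0" --grip 0.6

```text
t: 12.1
ee_pos: [612.0, 4.8, 186.3]
orientation: [1.115, 1.266, -1.117]
ft_force: [0.8, 0.1, 0.6]
width: 35.2
```

Call:
carry_out --pt "-0.03 0 0 0 0 0" --pt "0 0 0 0 0 0" --grip 0

```text
t: 12.35
ee_pos: [613.7, 4.8, 221.1]
orientation: [1.117, 1.261, -1.113]
ft_force: [-1.1, 0.4, 0.3]
width: 51.5
```

Run:
```python
from h import *
d=get('wrist','w5.png');racks(d,60);go([487.4,-376.9,200],13.85,8)
```

```text
caps 7 mean [619.4   6.7] rectc [613.3   2.8] [107.8  28.5] yaw 4.54 len 130.0 mid [612.8   6.1]
t 12.4 p [612.7   4.8 219.5] w 55.6 F [-0.   0.2 -0.2] q [-0.01  0.41  1.66 -0.    1.07 -0.14]
[0.002, -0.022, 0.045, -0.8, 0.0, -0.0]
[0.002, -0.022, 0.045, -0.8, 0.0, -0.0]
[0.002, -0.023, 0.045, -0.8, 0.0, -0.0]
[0.002, -0.023, 0.044, -0.8, 0.0, -0.0]
[0.002, -0.024, 0.044, -0.8, 0.0, -0.0]
[0.002, -0.025, 0.044, -0.8, 0.0, -0.0]
[0.002, -0.025, 0.043, -0.8, 0.0, -0.0]
[0.002, -0.026, 0.043, -0.8, 0.0, -0.0]
```

Call:
carry_out --pt "0 -0.022 0.045 -0.8 0 0" --pt "0 -0.022 0.045 -0.8 0 0" --pt "0 -0.022 0.044 -0.8 0 0" --pt "0 -0.023 0.044 -0.8 0 0" --pt "0 -0.023 0.043 -0.8 0 0" --pt "0 -0.023 0.043 -0.8 0 0" --pt "0 -0.024 0.042 -0.8 0 0" --pt "0 -0.022 0.03 -0.8 0 0"

```text
t: 13.4
ee_pos: [485.0, -363.9, 208.4]
orientation: [1.025, 1.329, -1.029]
ft_force: [0.6, -1.5, 0.2]
width: 88.1
```

Call:
carry_out --pt "0 0 0 0 0 0" --pt "0 0 0 0 0 0"

```text
t: 13.65
ee_pos: [482.8, -364.7, 205.7]
orientation: [1.029, 1.332, -1.033]
ft_force: [0.1, -0.1, -0.1]
width: 87.9
```

Run:
```python
from h import *
d=get('wrist','w6.png');racks(d);go([487.4,-376.9,80],13.85,4)
```

```text
caps 9 mean [ 485.  -379.6] rectc [ 488.5 -381.8] [107.8  35.5] yaw 15.05 len 128.5 mid [ 487.9 -378.8]
t 13.7 p [ 482.9 -364.5  205.7] w 87.9 F [-0.3  0.3 -0.2] q [-0.66  0.42  1.68 -0.    1.06 -0.91]
[0.031, 0.001, 0.004, 0.0, -0.2, 0.2]
[0.031, 0.001, 0.004, 0.0, -0.2, 0.2]
[0.031, 0.001, 0.003, 0.0, -0.2, 0.2]
[0.031, 0.0, 0.003, 0.0, -0.2, 0.2]
```

Call:
carry_out --pt "0.03 0.001 0.004 0 -0.2 0.2" --pt "0.03 0.001 0.004 0 -0.2 0.2" --pt "0.03 0.001 0.003 0 -0.2 0.2" --pt "0.02 0 0.002 0 -0.2 0.2" --pt "0 0 0 0 0 0" --pt "0 0 0 0 0 0"

```text
t: 14.45
ee_pos: [492.2, -368.8, 93.1]
orientation: [1.021, 1.315, -1.02]
ft_force: [-0.8, 0.1, 0.0]
width: 87.6
```

Run:
```python
from h import *
go([487.6,-377.2,33],13.85,4)
```

```text
t 14.45 p [ 492.2 -368.8   93.1] w 87.6 F [-0.8  0.1  0. ] q [-0.66  0.57  1.73  0.    0.83 -0.92]
[0.015, -0.002, 0.002, 0.2, 0.0, -0.0]
[0.015, -0.002, 0.002, 0.2, 0.0, -0.0]
[0.015, -0.002, 0.002, 0.2, 0.0, -0.0]
[0.015, -0.002, 0.002, 0.2, 0.0, -0.0]
```

Call:
carry_out --pt "0.008 -0.006 0.007 0.2 0 0" --pt "0.015 0 0 0 0 0" --pt "0.015 0 0 0 0 0" --pt "0.015 0 0 0 0 0" --pt "0.006 0 0 0 0 0" --pt "0 0 0 0 0 0"

```text
t: 15.2
ee_pos: [488.8, -378.0, 31.2]
orientation: [1.023, 1.311, -1.022]
ft_force: [0.6, 0.3, 0.5]
width: 87.4
```

Call:
carry_out --pt "0 0 0 0 0 0" --pt "0 0 0 0 0 0" --pt "0 0 0 0 0 0" --pt "0 0 0 0 0 0" --pt "0 0 0 0 0 0" --pt "0 0 0 0 0 0" --pt "0 0 0 0 0 0" --pt "0 0 0 0 0 0" --grip 1

```text
t: 16.2
ee_pos: [489.6, -378.7, 32.9]
orientation: [1.023, 1.309, -1.022]
ft_force: [-0.7, -0.1, 3.3]
width: 14.1
```

Run:
```python
from h import *
go([487.6,-377.2,33],13.85,1)
```

```text
t 16.2 p [ 489.6 -378.7   32.9] w 14.1 F [-0.7 -0.1  3.3] q [-0.68  0.67  1.74  0.    0.73 -0.93]
[-0.0, -0.002, -0.002, 0.4, 0.3, -0.3]
```

Call:
carry_out --pt "-0.012 0 0 0 0 0" --pt "-0.024 0 0 0 0 0" --pt "-0.024 0 0 0 0 0" --pt "-0.024 0 0 0 0 0" --pt "-0.024 0 0 0 0 0" --pt "-0.02 0 0 0 0 0" --pt "0 0 0 0 0 0"

```text
t: 17.08
ee_pos: [488.4, -377.5, 167.5]
orientation: [1.023, 1.309, -1.022]
ft_force: [0.8, -0.5, -1.7]
width: 13.8
```

Run:
```python
from h import *
go([620.6,-57,160],7.2,8)
```

```text
t 17.07 p [ 488.4 -377.5  167.5] w 13.8 F [ 0.8 -0.5 -1.7] q [-0.68  0.47  1.69  0.    0.97 -0.93]
[0.001, 0.026, -0.035, 0.9, 0.0, -0.0]
[0.001, 0.025, -0.035, 0.9, 0.0, -0.0]
[0.001, 0.025, -0.036, 0.9, 0.0, -0.0]
[0.001, 0.024, -0.036, 0.9, 0.0, -0.0]
[0.001, 0.024, -0.036, 0.9, 0.0, -0.0]
[0.001, 0.023, -0.037, 0.9, 0.0, -0.0]
[0.001, 0.023, -0.037, 0.9, 0.0, -0.0]
[0.001, 0.022, -0.037, 0.9, 0.0, -0.0]
```

Call:
carry_out --pt "0 0.015 -0.02 0.9 0 0" --pt "0 0.025 -0.035 0.9 0 0" --pt "0 0.025 -0.036 0.9 0 0" --pt "0 0.024 -0.036 0.9 0 0" --pt "0 0.024 -0.036 0.9 0 0" --pt "0 0.023 -0.037 0.9 0 0" --pt "0 0.023 -0.037 0.9 0 0" --pt "0 0.013 -0.022 0.5 0 0"

```text
t: 18.08
ee_pos: [607.0, -82.1, 160.7]
orientation: [1.117, 1.265, -1.121]
ft_force: [-0.9, 0.7, -2.2]
width: 13.9
```

Call:
carry_out --pt "0 0 0 0 0 0" --pt "0 0 0 0 0 0"

```text
t: 18.32
ee_pos: [606.1, -80.7, 159.0]
orientation: [1.114, 1.268, -1.12]
ft_force: [-0.9, -0.5, -2.1]
width: 14.2
```

Run:
```python
from h import *
d=get('wrist','w7.png');racks(d,128);go([620.6,-57,114],7.2,4)
```

```text
caps 8 mean [605.2 -76.5] rectc [605.6 -77.9] [106.3  26.4] yaw 7.55 len 126.3 mid [605.3 -76.5]
caps 8 mean [608.1   4.1] rectc [608.1   4.1] [76.4 16.3] yaw 7.16 len 91.7 mid [608.1   4. ]
t 18.38 p [606.1 -80.9 159.1] w 14.0 F [ 0.3  0.1 -2.7] q [-0.15  0.48  1.7  -0.    0.96 -0.27]
[0.011, 0.004, -0.005, -0.0, 0.0, 0.1]
[0.011, 0.004, -0.005, -0.0, 0.0, 0.1]
[0.011, 0.004, -0.005, -0.0, 0.0, 0.1]
[0.011, 0.004, -0.005, -0.0, 0.0, 0.1]
```

Call:
carry_out --pt "0.01 0.004 -0.005 0 0 0.1" --pt "0.011 0.004 -0.005 0 0 0.1" --pt "0.011 0.004 -0.004 0 0 0.1" --pt "0.008 0.003 -0.003 0 0 0" --pt "0 0 0 0 0 0" --pt "0 0 0 0 0 0"

```text
t: 19.12
ee_pos: [618.5, -63.1, 115.0]
orientation: [1.119, 1.265, -1.12]
ft_force: [-0.1, 0.1, -0.6]
width: 13.8
```

Run:
```python
from h import *
d=get('wrist','w8.png');racks(d,82);go([620.6,-59.4,112],7.2,1)
cv2.imwrite('pics/cE.png',cv2.resize(d['pixels'][100:330,150:550],(800,460)))
```

```text
caps 7 mean [623.9 -57.5] rectc [618.1 -60.9] [107.4  26.2] yaw 5.07 len 128.7 mid [617.7 -58.1]
caps 10 mean [613.    2.9] rectc [613.1   1.8] [95.  30.5] yaw 7.09 len 113.6 mid [612.9   2.9]
t 19.18 p [618.5 -63.2 115.1] w 14.2 F [ 0.5  0.5 -1.3] q [-0.12  0.55  1.7  -0.    0.89 -0.24]
[0.003, 0.003, -0.003, -0.2, 0.0, 0.0]
```

View pics/cE.png

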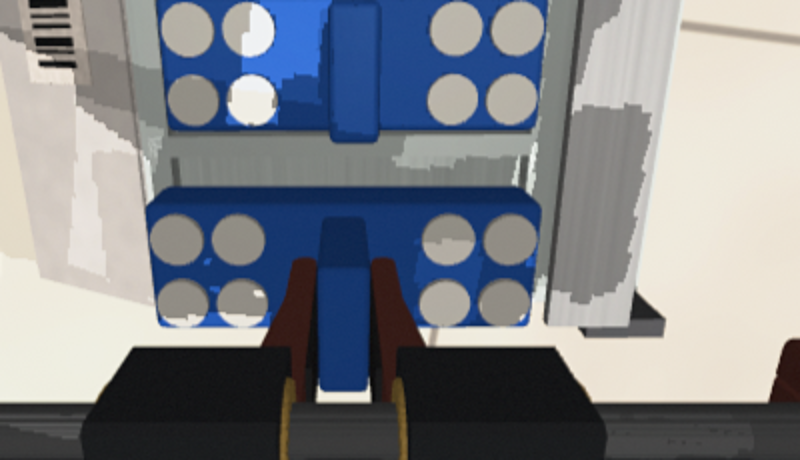

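Rack in bay 1 is down between its walls, and the other is held square over bay 0. Descending.

Call:
carry_out --pt "0.004 0.003 -0.003 -0.2 0 0" --pt "0.006 0 0 0 0 0" --pt "0.005 0 0 0 0 0" --pt "0.004 0 0 0 0 0" --pt "0 0 0 0 0 0"

```text
t: 19.8
ee_pos: [621.5, -59.8, 95.3]
orientation: [1.117, 1.265, -1.116]
ft_force: [0.1, -0.1, -1.5]
width: 13.7
```

Run:
```python
from h import *
go([620.6,-59.4,93],7.2,1)
```

```text
t 19.8 p [621.5 -59.8  95.3] w 13.7 F [ 0.1 -0.1 -1.5] q [-0.11  0.58  1.71 -0.    0.85 -0.24]
[0.002, -0.001, -0.001, -0.0, 0.0, -0.0]
```

Call:
carry_out --pt "0.001 -0.001 0 0 0 0" --pt "0.001 0 0 0 0 0" --pt "0 0 0 0 0 0"

```text
t: 20.18
ee_pos: [620.6, -60.0, 93.4]
orientation: [1.117, 1.265, -1.116]
ft_force: [0.2, -1.3, -1.6]
width: 14.1
```

Call:
carry_out --pt "0 0 0 0 0 0" --pt "0 0 0 0 0 0" --pt "0 0 0 0 0 0" --pt "0 0 0 0 0 0" --pt "-0.01 0 0 0 0 0" --pt "-0.02 0 0 0 0 0" --pt "-0.03 0 0 0 0 0" --pt "-0.04 0 0 0 0 0" --grip 0.6

```text
t: 21.18
ee_pos: [619.7, -59.9, 197.6]
orientation: [1.116, 1.267, -1.118]
ft_force: [0.8, -0.2, 0.3]
width: 35.0
```

Call:
carry_out --pt "-0.04 0 -0.04 0 0 0" --pt "-0.03 0 -0.04 0 0 0" --pt "-0.02 0 -0.04 0 0 0" --pt "0 0 -0.02 0 0 0" --pt "0 0 0 0 0 0" --pt "0 0 0 0 0 0" --grip 0

```text
t: 21.92
ee_pos: [603.8, 81.0, 300.6]
orientation: [1.123, 1.256, -1.11]
ft_force: [-0.7, -0.6, -1.2]
width: 87.1
```

Run:
```python
from h import *
d=get('wrist','w9.png');np.save('w9.npy',d,allow_pickle=True);racks(d,60);go([613,159,200],41,1)
D=get('side','s9.png');get('scene','sc9.png')
a=cv2.resize(D['pixels'][140:260,205:355],(750,600),interpolation=cv2.INTER_CUBIC)
b=cv2.resize(d['pixels'][0:320,130:530],(750,600))
cv2.imwrite('pics/cF.png',b);cv2.imwrite('pics/cG.png',a)
```

```text
caps 12 mean [617.3 -21.1] rectc [618.1 -26.2] [108.5  88.8] yaw 5.89 len 131.7 mid [616.9 -21.1]
t 21.98 p [603.7  80.8 300.3] w 87.6 F [ 0.9 -0.3  0.3] q [ 0.11  0.32  1.6  -0.    1.21 -0.01]
[0.1, 0.018, -0.077, -34.0, 0.3, -0.6]
```

View pics/cF.png

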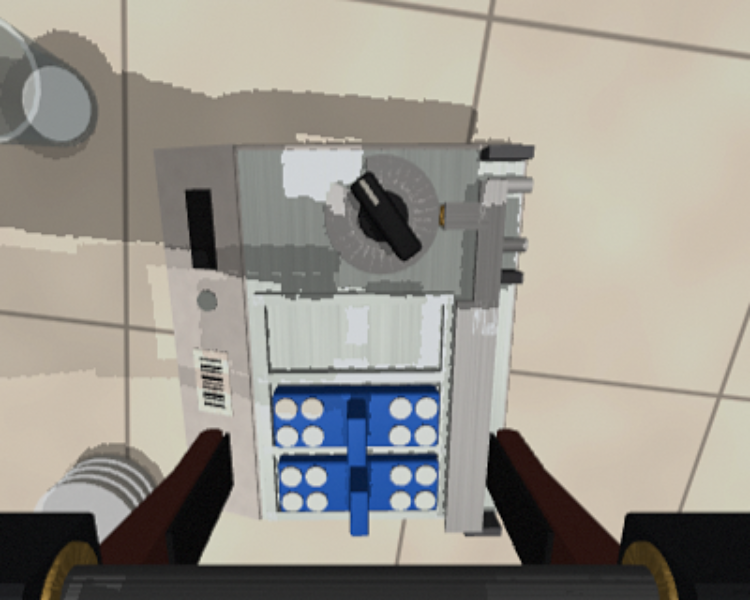

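Both racks lie flat in bays 0 and 1, and the label shows at crop (213,381). Refining the knob and label from this view.

Run:
```python
from h import *
d=np.load('w9.npy',allow_pickle=True).item()
px=lambda c:(c[0]/1.875+130,c[1]/1.875)
q=np.array([onz(d,px(c),138)[:2] for c in [(350,184),(371,172),(422,247),(403,262)]])
ax=q[0]+q[1]-q[2]-q[3];print('knob',q.mean(0).round(1),'ang',np.degrees(np.arctan2(ax[1],ax[0])).round(1),[np.linalg.norm(q[i]-q[i-1]).round(1) for i in range(4)])
c=[onz(d,px(p),82)[:2] for p in [(383,153),(383,274),(440,215),(326,215)]];print('disc',((c[0]+c[1])/2).round(1),((c[2]+c[3])/2).round(1),np.linalg.norm(c[0]-c[1]).round(1))
l=np.array([onz(d,px(p),44)[:2] for p in [(193,349),(226,346),(233,412),(202,416)]]);print('label',l.mean(0).round(1))
D=get('side');print(onz(D,(320.3,213.3),44).round(1))
go([613,159.5,160],42,5)
```

```text
knob [612.9 159.6] ang 133.0 [np.float64(55.1), np.float64(13.9), np.float64(52.7), np.float64(14.4)]
disc [613.6 159.8] [613.6 160.1] 80.7
label [492.9  10. ]
[488.5   7.5  44. ]
t 22.12 p [603.8  80.8 300.4] w 87.8 F [-0.  -0.8  0.1] q [ 0.11  0.32  1.6  -0.    1.21 -0.01]
[0.028, 0.003, -0.015, -7.0, 0.1, -0.1]
[0.028, 0.005, -0.015, -7.0, 0.1, -0.1]
[0.028, 0.007, -0.014, -7.0, 0.1, -0.1]
[0.028, 0.009, -0.013, -7.0, 0.1, -0.1]
[0.028, 0.01, -0.012, -7.0, 0.1, -0.1]
```

Call:
carry_out --pt "0.022 0.003 -0.015 -7 0 0" --pt "0.028 0.005 -0.015 -7 0 0" --pt "0.028 0.007 -0.014 -7 0 0" --pt "0.028 0.009 -0.013 -7 0 0" --pt "0.026 0.01 -0.012 -6 0 0" --pt "0 0 0 0 0 0" --pt "0 0 0 0 0 0" --grip 0.5

```text
t: 23.0
ee_pos: [613.6, 154.9, 163.0]
orientation: [0.662, 1.459, -0.658]
ft_force: [-0.5, 0.1, 0.1]
width: 44.0
```

Run:
```python
from h import *
go([613.3,159.8,106],42,4)
```

```text
t 23.0 p [613.6 154.9 163. ] w 44.0 F [-0.5  0.1  0.1] q [ 0.23  0.5   1.66 -0.    0.97 -0.49]
[0.014, 0.001, -0.001, -0.1, 0.1, -0.1]
[0.014, 0.001, -0.001, -0.1, 0.1, -0.1]
[0.014, 0.001, -0.001, -0.1, 0.1, -0.1]
[0.014, 0.001, -0.001, -0.1, 0.1, -0.1]
```

Call:
carry_out --pt "0.008 0.003 -0.004 -0.1 0 -0.1" --pt "0.014 0 0 0 0 0" --pt "0.014 0 0 0 0 0" --pt "0.014 0 0 0 0 0" --pt "0.005 0 0 0 0 0" --pt "0 0 0 0 0 0"

```text
t: 23.75
ee_pos: [614.7, 158.6, 106.0]
orientation: [0.663, 1.457, -0.661]
ft_force: [-0.6, -0.1, 0.1]
width: 43.6
```

Run:
```python
from h import *
go([613.3,159.8,106],42,1)
```

```text
t 23.75 p [614.7 158.6 106. ] w 43.6 F [-0.6 -0.1  0.1] q [ 0.24  0.58  1.68 -0.01  0.87 -0.48]
[0.0, -0.0, -0.002, -0.6, 0.5, -0.3]
```

Call:
carry_out --pt "0 0 0 0 0 0" --pt "0 0 0 0 0 0" --pt "0 0 0 0 0 0" --pt "0 0 0 0 0 0" --pt "0 0 0 0 0 0" --grip 1

```text
t: 24.38
ee_pos: [614.0, 157.4, 106.8]
orientation: [0.662, 1.457, -0.662]
ft_force: [0.7, 0.2, -1.8]
width: 15.8
```

Run:
```python
from h import *
go([613.3,159.8,106],42,1); print(ctrl.get_obs()['moment'])
```

```text
t 24.38 p [614.  157.4 106.8] w 15.8 F [ 0.7  0.2 -1.8] q [ 0.24  0.58  1.68 -0.01  0.87 -0.48]
[0.001, 0.001, -0.002, -0.6, 0.5, -0.2]
[ 0.02457927 -0.08854158 -0.02741803]
```

Call:
carry_out --pt "0 -0.0003 0 4 0 0" --pt "0 -0.0004 0 8 0 0" --pt "0 -0.0004 0 8 0 0" --pt "0 -0.0004 0 8 0 0" --pt "0 0 0 0 0 0"

```text
t: 25.0
ee_pos: [612.9, 156.9, 106.8]
orientation: [1.044, 1.296, -1.041]
ft_force: [0.6, -2.4, -0.9]
width: 16.2
```

Run:
```python
from h import *
plan([613.3,159.8,106],-82.8); print(ctrl.get_obs()['moment'])
```

```text
t 25.0 p [612.9 156.9 106.8] yaw 12.7 down [ 0.009 -0.005 -1.   ] w 16.2 F [ 0.6 -2.4 -0.9]
shift [ 0.0008  0.001  -0.0027] turn x 95.5012248100788
[-0.46630744  0.29507904 -0.08340663]
```

Call:
carry_out --pt "0 -0.0003 0 9 0 0" --pt "0 -0.0004 0 10 0 0" --pt "0 -0.0004 0 10 0 0" --pt "0 -0.0004 0 10 0 0" --pt "0 -0.0004 0 10 0 0" --pt "0 -0.0003 0 10 0 0" --pt "0 -0.0003 0 9 0 0" --pt "0 0 0 0 0 0"

```text
t: 26.0
ee_pos: [610.5, 158.0, 106.8]
orientation: [1.885, 0.571, -1.873]
ft_force: [0.2, -1.3, -0.5]
width: 15.8
```

Run:
```python
from h import *
plan([613.3,159.8,106],-82.8); print(ctrl.get_obs()['moment'])
```

```text
t 26.0 p [610.5 158.  106.8] yaw -55.82 down [ 0.008 -0.004 -1.   ] w 15.8 F [ 0.2 -1.3 -0.5]
shift [ 0.0008  0.0001 -0.0033] turn x 26.977447564128
[-0.11754776  0.41752062 -0.14859227]
```

Call:
carry_out --pt "0 -0.0002 0 7 0 0" --pt "0 -0.0002 0 7 0 0" --pt "0 -0.0002 0 5 0 0" --pt "0 -0.0001 0 4 0 0" --pt "0 0 0 2 0 0" --pt "0 0 0 1 0 0" --pt "0 0 0 0 0 0"

```text
t: 26.88
ee_pos: [610.2, 158.9, 106.8]
orientation: [2.144, 0.166, -2.129]
ft_force: [0.5, -1.1, -0.2]
width: 16.0
```

Run:
```python
from h import *
plan([613.3,159.8,106],-82.8); print(ctrl.get_obs()['moment'])
```

```text
t 26.88 p [610.2 158.9 106.8] yaw -80.88 down [ 0.007 -0.003 -1.   ] w 16.0 F [ 0.5 -1.1 -0.2]
shift [ 0.0008 -0.0004 -0.0032] turn x 1.9159065202865122
[-0.09368173  0.42037112 -0.05401019]
```

Call:
carry_out --pt "0 0 0 1 0 0" --pt "0 0 0 1 0 0" --pt "0 0 0 0 0 0"

```text
t: 27.25
ee_pos: [610.2, 158.9, 106.8]
orientation: [2.163, 0.13, -2.148]
ft_force: [1.3, -1.0, -0.2]
width: 15.9
```

Call:
carry_out --pt "0 0 0 0 0 0" --pt "0 0 0 0 0 0" --pt "0 0 0 0 0 0" --pt "-0.015 0 0 0 0 0" --pt "-0.03 0 0 0 0 0" --pt "-0.04 0 0 -5 0 0" --pt "-0.05 0 0 -10 0 0" --pt "-0.05 0 0 -10 0 0" --grip 0.5

```text
t: 28.25
ee_pos: [607.4, 159.7, 297.6]
orientation: [1.897, 0.554, -1.891]
ft_force: [0.9, 0.2, -0.3]
width: 43.9
```

Call:
carry_out --pt "0 0 0 -10 0 0" --pt "0 0 0 -10 0 0" --pt "0 0 0 -10 0 0" --pt "0 0 0 -10 0 0" --pt "0 0 0 -10 0 0" --pt "0 0 0 -10 0 0" --pt "0 0 0 -10 0 0" --pt "0 0 0 0 0 0"

```text
t: 29.25
ee_pos: [610.1, 160.6, 314.9]
orientation: [1.022, 1.304, -0.995]
ft_force: [0.2, -0.2, -0.3]
width: 44.0
```

Run:
```python
from h import *
d=get('wrist','w10.png');np.save('w10.npy',d,allow_pickle=True);go([500,375,300],0,8)
cv2.imwrite('pics/cH.png',cv2.resize(d['pixels'][0:320,120:520],(750,600)))
```

```text
t 29.3 p [610.2 160.7 314.9] w 43.6 F [ 1.   0.1 -0.1] q [ 0.24  0.33  1.54 -0.    1.24 -0.02]
[0.002, -0.006, -0.029, 1.9, 0.0, -0.2]
[0.002, -0.007, -0.029, 1.9, 0.0, -0.2]
[0.002, -0.008, -0.029, 1.9, 0.0, -0.2]
[0.002, -0.009, -0.029, 1.9, 0.0, -0.2]
[0.002, -0.01, -0.028, 1.9, 0.0, -0.2]
[0.002, -0.011, -0.028, 1.9, 0.0, -0.2]
[0.002, -0.012, -0.028, 1.9, 0.0, -0.2]
[0.002, -0.013, -0.027, 1.9, 0.0, -0.2]
```

View pics/cH.png

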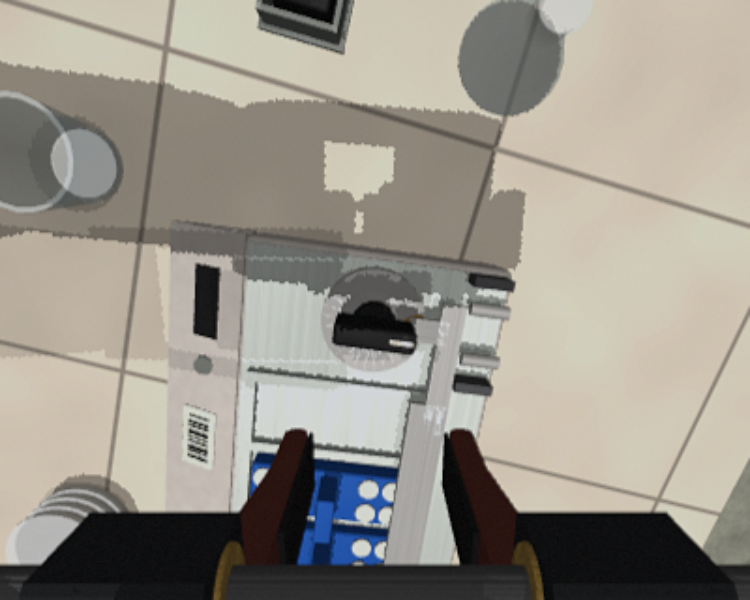

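The knob's mark now points at the roller, and the bar has moved in over the racks' ends. I'll check its travel numerically and plan the scanner view.

Run:
```python
from h import *
a=np.radians(7.24);u=np.array([np.cos(a),np.sin(a)]);b1=np.array([612.8,5.1])
d=np.load('w9.npy',allow_pickle=True).item();e=np.load('w10.npy',allow_pickle=True).item()
print('before',[(u@(onz(d,(x/1.875+130,y/1.875),93)[:2]-b1)).round(1) for x,y in((455,303),(446,530))])
print('after',[(u@(onz(e,(x/1.875+120,y/1.875),93)[:2]-b1)).round(1) for x,y in((413,402),(386,562))])
q=[onz(e,(x/1.875+120,y/1.875),138)[:2] for x,y in((338,329),(415,345))];print('knob ang',np.degrees(np.arctan2(*(q[1]-q[0])[::-1])),)
l=np.array([onz(e,(x/1.875+120,y/1.875),44)[:2] for x,y in [(185,403),(216,410),(211,470),(182,464)]]);print('label',l.mean(0).round(1))
print(onz(e,(302/1.875+120,25/1.875),37))
go([500,340,310],0,4)
```

```text
before [np.float64(71.5), np.float64(73.8)]
after [np.float64(58.8), np.float64(59.1)]
knob ang 2.8113183874118786
label [492.4  10. ]
[509.43467092 348.67044797  37.        ]
t 29.3 p [610.2 160.7 314.9] w 43.6 F [ 1.   0.1 -0.1] q [ 0.24  0.33  1.54 -0.    1.24 -0.02]
[0.001, -0.015, -0.05, 3.8, 0.0, -0.4]
[0.001, -0.018, -0.049, 3.8, 0.0, -0.4]
[0.001, -0.021, -0.048, 3.8, 0.0, -0.4]
[0.001, -0.025, -0.047, 3.8, 0.0, -0.4]
```

Run:
```python
from h import *
a=np.radians(7.24);u=np.array([np.cos(a),np.sin(a)]);b1=np.array([612.8,5.1])
for f,(cx,cy,s0) in(('w9',(369,191,130)),('w10',(400,343,120))):
    d=np.load(f+'.npy',allow_pickle=True).item();g=cv2.cvtColor(d['pixels'],cv2.COLOR_BGR2GRAY)
    x,y=int(cx/1.875+s0),int(cy/1.875); w=(g[y-7:y+8,x-12:x+13]>120).astype(np.uint8)
    n,l,s,c=cv2.connectedComponentsWithStats(w)
    for i in range(1,n):
        if 4<s[i][4]<80:
            yy,xx=np.where(l==i);P=np.array([onz(d,(xx[j]+x-12,yy[j]+y-7),138)[:2] for j in range(len(xx))]);m=P.mean(0);v=np.linalg.svd(P-m)[2][0]
            r=m-[613.3,159.8];print(f,s[i],'mark',m.round(1),'from axis ang',np.degrees(np.arctan2(r[1],r[0])).round(1),'pca',np.degrees(np.arctan2(v[1],v[0])).round(1))
    k=(g<45).astype(np.uint8); X,Y=(int(383/1.875+130),int(215/1.875)) if f=='w9' else (int(375/1.875+120),int(330/1.875))
    n,l,s,c=cv2.connectedComponentsWithStats(k[Y-28:Y+28,X-32:X+32]); i=1+np.argmax(s[1:,4]); yy,xx=np.where(l==i)
    print(' knob blob',s[i])
    cv2.imwrite('pics/k_%s.png'%f,cv2.resize(d['pixels'][Y-40:Y+40,X-50:X+80],None,fx=3,fy=3,interpolation=cv2.INTER_CUBIC))
A=cv2.imread('pics/k_w9.png');B=cv2.imread('pics/k_w10.png');cv2.imwrite('pics/cK.png',np.vstack([A,B]))
```

```text
w9 [ 0  0  8 14 38] mark [587.9 175.7] from axis ang 148.0 pca -105.2
w9 [17  0  7  7 19] mark [607.5 179.1] from axis ang 106.9 pca -38.2
w9 [ 8  2 10 13 38] mark [600.  172.7] from axis ang 136.0 pca -46.4
 knob blob [ 15   6  38  47 840]
w10 [ 7  6 13  4 36] mark [630.5 161.7] from axis ang 6.3 pca 7.3
 knob blob [ 10  13  44  28 802]
```

View pics/cK.png

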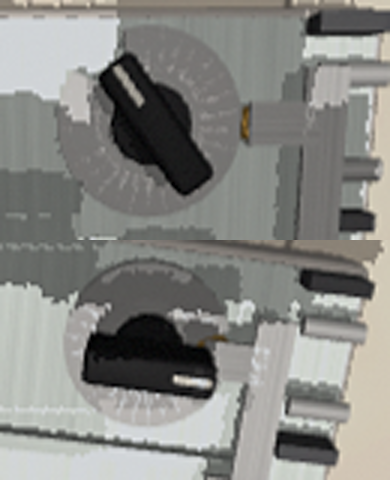

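The crop shows the mark pointing at the roller (6.3 to 7.3 degrees against the shaker's 7.2) and the roller sunk inside the disc rim, so the bar is in. Moving on to the scanner.

Call:
carry_out --pt "0.001 -0.018 -0.035 3.8 0 -0.4" --pt "0.001 -0.02 -0.034 3.8 0 -0.4" --pt "0.001 -0.023 -0.033 3.8 0 -0.4" --pt "0.001 -0.026 -0.033 3.8 0 -0.4" --pt "0 0 0 0 0 0" --pt "0 0 0 0 0 0" --grip 0

```text
t: 30.05
ee_pos: [501.3, 283.8, 311.9]
orientation: [1.233, 1.193, -1.233]
ft_force: [0.1, -0.4, 0.3]
width: 87.7
```

Run:
```python
from h import *
d=get('wrist','w11.png');np.save('w11.npy',d,allow_pickle=True);go([500,375,200],0,4)
q=proj(d,[500,375,40]);print(q,d['c'])
x,y=q.astype(int);x=max(x,100);y=max(y,75);c=d['pixels'][y-75:y+75,x-100:x+100];print('origin',x-100,y-75)
cv2.imwrite('pics/cL.png',cv2.resize(c,(800,600),interpolation=cv2.INTER_CUBIC))
```

```text
t 30.1 p [501.4 283.7 311.9] w 87.7 F [ 0.2  0.3 -0.2] q [ 0.49  0.26  1.65 -0.    1.23  0.53]
[0.028, -0.001, -0.023, -0.5, 0.0, -0.0]
[0.028, -0.001, -0.023, -0.5, 0.0, -0.0]
[0.028, -0.001, -0.023, -0.5, 0.0, -0.0]
[0.028, -0.001, -0.023, -0.5, 0.0, -0.0]
[318.36454589 104.68461369] [503.59247779 365.82804858 474.13282804]
origin 218 29
```

View pics/cL.png

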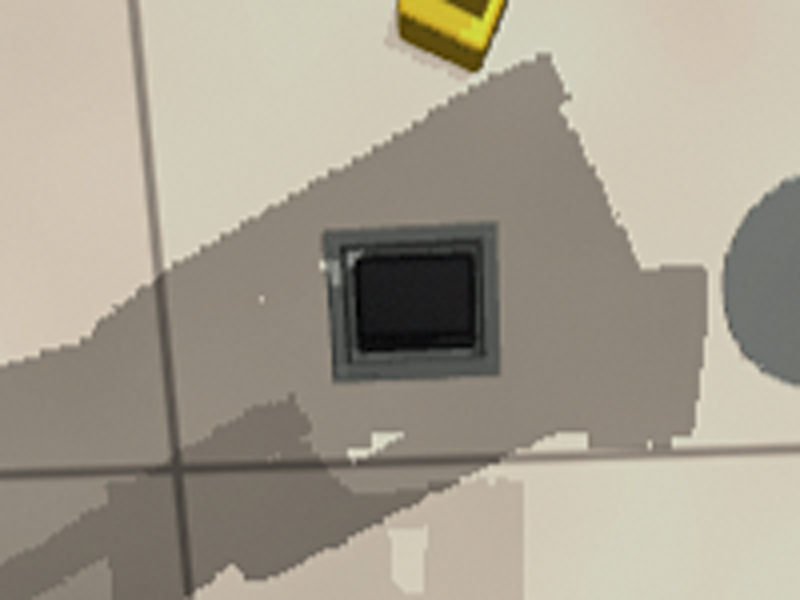

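Top view: the scanner's cap is at crop (416,302) inside the holster rim, with corners at (323,232), (498,222), (500,375) and (333,382). The yellow look-alike is above at (450,30) and stays untouched.

Run:
```python
from h import *
d=np.load('w11.npy',allow_pickle=True).item()
f=lambda c,z:onz(d,(c[0]/4+218,c[1]/4+29),z)[:2]
for n,z,C in(('rim',37,[(323,232),(498,222),(500,375),(333,382)]),('cap',120,[(358,256),(473,252),(475,345),(359,351)])):
    q=np.array([f(c,z) for c in C]);v=q[1]+q[2]-q[0]-q[3]
    print(n,q.mean(0).round(1),'yaw',np.degrees(np.arctan2(v[1],v[0])).round(1),[np.linalg.norm(q[i]-q[i-1]).round(1) for i in range(4)])
```

```text
rim [504.4 374.4] yaw 0.8 [np.float64(53.0), np.float64(63.8), np.float64(53.8), np.float64(63.2)]
cap [505.1 373.5] yaw 0.5 [np.float64(27.1), np.float64(34.1), np.float64(26.5), np.float64(35.3)]
```

Run:
```python
from h import *
go([504.7,374,150],0.7,5)
from scipy.optimize import least_squares
Q=np.array([[.423,1.63],[.33,1.85],[.48,1.91],[.59,1.92],[.36,1.87],[.46,1.74],[.54,1.73],[.67,1.74],[.26,1.65],[.33,1.54]])
P=np.array([[625,222.7],[529.2,194.5],[536,96.3],[538,33.8],[536,168.4],[594.8,159.7],[611.4,115.6],[619,32.9],[576,311.9],[631,314.9]])
f=lambda k,q:np.array([k[0]+k[1]*np.sin(q[:,0])+k[2]*np.sin(q.sum(1))+k[4]*np.cos(q.sum(1)),k[3]+k[1]*np.cos(q[:,0])+k[2]*np.cos(q.sum(1))-k[4]*np.sin(q.sum(1))]).T
s=least_squares(lambda k:(f(k,Q)-P).ravel(),[0,400,400,300,0]);print(s.x.round(),np.abs(s.fun).max())
```

```text
t 30.1 p [501.4 283.7 311.9] w 87.7 F [ 0.2  0.3 -0.2] q [ 0.49  0.26  1.65 -0.    1.23  0.53]
[0.032, 0.0, -0.018, -0.5, 0.0, -0.0]
[0.032, 0.0, -0.018, -0.5, 0.0, -0.0]
[0.032, 0.0, -0.018, -0.5, 0.0, -0.0]
[0.032, 0.001, -0.018, -0.5, 0.0, -0.0]
[0.032, 0.001, -0.018, -0.5, 0.0, -0.0]
[  3. 583. 483.  -4.  93.] 5.403681476165161
```

Call:
carry_out --pt "0.025 0 -0.018 -0.5 0 0" --pt "0.032 0 -0.018 -0.5 0 0" --pt "0.032 0 -0.018 -0.5 0 0" --pt "0.032 0 -0.018 -0.5 0 0" --pt "0.03 0 -0.017 -0.5 0 0" --pt "0 0 0 0 0 0" --pt "0 0 0 0 0 0"

```text
t: 30.98
ee_pos: [511.5, 369.3, 159.2]
orientation: [1.214, 1.205, -1.206]
ft_force: [-0.1, -0.1, 0.6]
width: 87.7
```

Run:
```python
from h import *
go([504.7,374,64],0.7,6)
```

```text
t 30.98 p [511.5 369.3 159.2] w 87.7 F [-0.1 -0.1  0.6] q [ 0.61  0.5   1.66 -0.    0.97  0.61]
[0.016, -0.001, -0.001, -0.1, -0.0, -0.1]
[0.016, -0.001, -0.001, -0.1, -0.0, -0.1]
[0.016, -0.001, -0.001, -0.1, -0.0, -0.1]
[0.016, -0.001, -0.001, -0.1, -0.0, -0.1]
[0.016, -0.001, -0.001, -0.1, -0.0, -0.1]
[0.016, -0.001, -0.001, -0.1, -0.0, -0.1]
```

Call:
carry_out --pt "0.006 -0.007 -0.005 -0.3 0 -0.3" --pt "0.016 0 0 0 0 0" --pt "0.018 0 0 0 0 0" --pt "0.018 0 0 0 0 0" --pt "0.018 0 0 0 0 0" --pt "0.016 0 0 0 0 0" --pt "0 0 0 0 0 0"

```text
t: 31.85
ee_pos: [505.2, 373.4, 62.5]
orientation: [1.21, 1.21, -1.206]
ft_force: [-0.2, -0.2, 0.5]
width: 88.1
```

Run:
```python
from h import *
go([504.7,374,64],0.7,1)
```

```text
t 31.85 p [505.2 373.4  62.5] w 88.1 F [-0.2 -0.2  0.5] q [0.62 0.63 1.71 0.   0.8  0.62]
[-0.002, -0.001, -0.001, -0.6, -0.1, -0.1]
```

Call:
carry_out --pt "0 0 0 0 0 0" --pt "0 0 0 0 0 0" --pt "0 0 0 0 0 0" --pt "0 0 0 0 0 0" --pt "0 0 0 0 0 0" --pt "0 0 0 0 0 0" --pt "0 0 0 0 0 0" --grip 1

```text
t: 32.72
ee_pos: [506.5, 374.4, 64.6]
orientation: [1.213, 1.209, -1.202]
ft_force: [0.2, -0.3, 0.3]
width: 35.7
```

Run:
```python
from h import *
go([504.7,374,64],0.7,1);o=ctrl.get_obs();print(o['ee_pos'],o['orientation'])
```

```text
t 32.73 p [506.5 374.4  64.6] w 35.7 F [ 0.2 -0.3  0.3] q [0.62 0.63 1.71 0.   0.8  0.62]
[0.001, -0.002, 0.0, -0.6, -0.2, -0.3]
[506.54101516 374.37428077  64.59378916] [ 1.21297396  1.20927949 -1.2023736 ]
```

Call:
carry_out --pt "-0.012 0 0 0 0 0" --pt "-0.025 0 0 0 0 0" --pt "-0.03 0 0 0 0 0" --pt "-0.03 0 0 0 0 0" --pt "-0.03 0 0 0 0 0" --pt "-0.03 0 0 0 0 0" --pt "-0.015 0 0 0 0 0" --pt "0 0 0 0 0 0"

```text
t: 33.72
ee_pos: [504.6, 372.9, 244.6]
orientation: [1.212, 1.21, -1.204]
ft_force: [-1.0, -0.3, -2.2]
width: 35.5
```

```bash
cat >> h.py <<'E'
def tilt(yaw,deg):
    "tool pointing down, then leaned so its fingers point forward along yaw by deg"
    a=np.radians(yaw);k=np.array([-np.sin(a),np.cos(a),0]); return R.from_rotvec(-np.radians(deg)*k)*down(yaw)
E
python3 - <<'E'
from h import *
T=tilt(7.2,25);print(T.as_matrix()[:,0]); n=-T.as_matrix()[:,0]; L=np.array([492.6,9.8,44]);print('target',L+n*(117.5))
go([445,100,240],7.2,8)
E
```

```text
[ 0.41928579  0.05296811 -0.90630779]
target [443.33391961   3.57624669 150.49116498]
t 33.73 p [504.6 372.9 244.6] w 35.5 F [-1.  -0.3 -2.2] q [0.62 0.4  1.61 0.   1.13 0.62]
[0.0, -0.008, 0.034, -0.9, -0.0, -0.0]
[0.0, -0.008, 0.034, -0.9, -0.0, -0.0]
[0.0, -0.009, 0.034, -0.9, -0.0, -0.0]
[0.0, -0.009, 0.034, -0.9, -0.0, -0.0]
[0.001, -0.01, 0.034, -0.9, -0.0, -0.0]
[0.001, -0.01, 0.033, -0.9, -0.0, -0.0]
[0.001, -0.011, 0.033, -0.9, -0.0, -0.0]
[0.001, -0.011, 0.033, -0.9, -0.0, -0.0]
```

The 35.7 mm opening shows that the fingers hold only the cap. I'll set the scanner back straight down and regrasp across y, where handle and cap are flush at 24 mm.

Run:
```python
from h import *
go([506.3,374.3,110],0.9,1)
```

```text
t 33.73 p [504.6 372.9 244.6] w 35.5 F [-1.  -0.3 -2.2] q [0.62 0.4  1.61 0.   1.13 0.62]
[0.135, 0.001, -0.001, -0.8, -0.2, -0.2]
```

Call:
carry_out --pt "0.02 0.001 -0.001 0 0 0" --pt "0.03 0.001 0 0 0 0" --pt "0.03 0 0 0 0 0" --pt "0.03 0 0 0 0 0" --pt "0.015 0 0 0 0 0" --pt "0 0 0 0 0 0" --pt "0 0 0 0 0 0"

```text
t: 34.6
ee_pos: [501.3, 370.3, 102.7]
orientation: [1.199, 1.212, -1.218]
ft_force: [-0.3, -0.8, -1.4]
width: 35.8
```

Run:
```python
from h import *
go([506.4,374.3,66],0.9,1)
d=get('wrist','w12.png');cv2.imwrite('pics/cM.png',d['pixels'])
```

```text
t 34.6 p [501.3 370.3 102.7] w 35.8 F [-0.3 -0.8 -1.4] q [0.62 0.58 1.7  0.   0.88 0.61]
[0.037, 0.005, -0.004, -0.8, 0.4, 0.6]
```

View pics/cM.png

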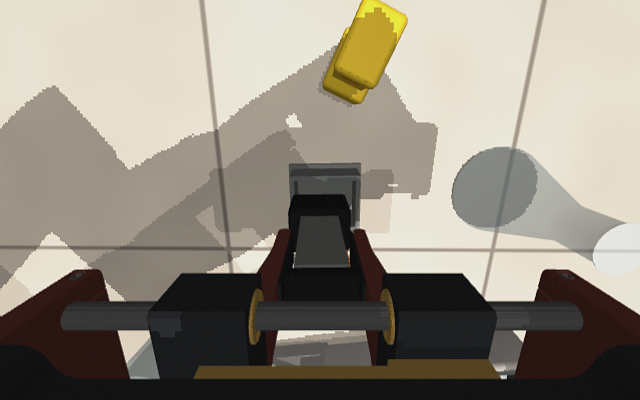

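The scanner hangs straight, about 6 mm above the rim. Correct sideways first, then lower slowly.

Call:
carry_out --pt "0 0.005 -0.004 -0.8 0.4 0.6" --pt "0 0 0 0 0 0" --pt "0 0 0 0 0 0"

```text
t: 35.02
ee_pos: [508.2, 375.6, 105.5]
orientation: [1.202, 1.216, -1.191]
ft_force: [0.0, 0.1, -2.2]
width: 35.5
```

Run:
```python
from h import *
go([506.4,374.3,66],0.9,5)
```

```text
t 35.02 p [508.2 375.6 105.5] w 35.5 F [ 0.   0.1 -2.2] q [ 0.62  0.58  1.69 -0.    0.87  0.6 ]
[0.008, -0.0, 0.0, 0.0, -0.0, -0.1]
[0.008, -0.0, 0.0, 0.0, -0.0, -0.1]
[0.008, -0.0, 0.0, 0.0, -0.0, -0.1]
[0.008, -0.0, 0.0, 0.0, -0.0, -0.1]
[0.008, -0.0, 0.0, 0.0, -0.0, -0.1]
```

Call:
carry_out --pt "0.008 0 0 0 0 0" --pt "0.008 0 0 0 0 0" --pt "0.008 0 0 0 0 0" --pt "0.007 0 0 0 0 0" --pt "0.005 0 0 0 0 0" --pt "0 0 0 0 0 0"

```text
t: 35.78
ee_pos: [507.9, 375.4, 66.3]
orientation: [1.201, 1.216, -1.192]
ft_force: [-0.3, 0.1, -2.0]
width: 35.7
```

Run:
```python
from h import *
go([506.4,374.3,64.6],0.9,1)
```

```text
t 35.77 p [507.9 375.4  66.3] w 35.7 F [-0.3  0.1 -2. ] q [ 0.62  0.63  1.7  -0.    0.8   0.6 ]
[0.002, -0.002, 0.001, 0.1, -0.2, -0.3]
```

Call:
carry_out --pt "0.0015 -0.001 0 0 0 0" --pt "0 0 0 0 0 0"

```text
t: 36.02
ee_pos: [507.1, 375.6, 65.0]
orientation: [1.202, 1.216, -1.191]
ft_force: [0.3, -0.5, -1.6]
width: 35.7
```

Call:
carry_out --pt "0 0 0 0 0 0" --pt "0 0 0 0 0 0" --pt "0 0 0 0 0 0" --pt "0 0 0 0 0 0" --pt "-0.015 0 0 0 0 0" --pt "-0.03 0 0 0 0 0" --pt "-0.04 0 0 0 0 0" --pt "-0.03 0 0 0 0 0" --grip 0

```text
t: 37.02
ee_pos: [506.2, 374.9, 185.0]
orientation: [1.201, 1.216, -1.192]
ft_force: [1.2, 0.0, -0.0]
width: 87.8
```

Call:
carry_out --pt "-0.01 0 0 -9 0 0" --pt "0 0 0 -10 0 0" --pt "0 0 0 -10 0 0" --pt "0 0 0 -10 0 0" --pt "0 0 0 -10 0 0" --pt "0 0 0 -10 0 0" --pt "0 0 0 -10 0 0" --pt "0 0 0 -10 0 0"

```text
t: 38.02
ee_pos: [508.7, 376.8, 209.5]
orientation: [0.113, 1.552, -0.092]
ft_force: [0.6, -0.4, -0.1]
width: 87.8
```

Call:
carry_out --pt "0 0 0 -8 0 0" --pt "0 0 0 -2 0 0" --pt "0 0 0 0 0 0"

```text
t: 38.4
ee_pos: [509.0, 377.0, 213.0]
orientation: [-0.03, 1.55, 0.051]
ft_force: [0.4, -0.4, 0.3]
width: 88.2
```

Run:
```python
from h import *
go([505.5,374,120],90.8,3)
d=get('wrist','w13.png');np.save('w13.npy',d,allow_pickle=True);cv2.imwrite('pics/cN.png',d['pixels'])
D=get('side','s13.png');S=get('scene','sc13.png')
for n,i in(('side',D),('scene',S)): print(n,proj(i,[505.5,374,120]).round(1))
```

```text
t 38.4 p [509. 377. 213.] w 88.2 F [ 0.4 -0.4  0.3] q [ 0.62  0.44  1.64  0.    1.05 -1.  ]
[0.031, -0.001, -0.002, 0.7, 0.4, -0.3]
[0.031, -0.001, -0.002, 0.7, 0.4, -0.3]
[0.031, -0.001, -0.001, 0.7, 0.4, -0.3]
side [248.1 282.1]
scene [444.9 214.1]
```

View pics/cN.png

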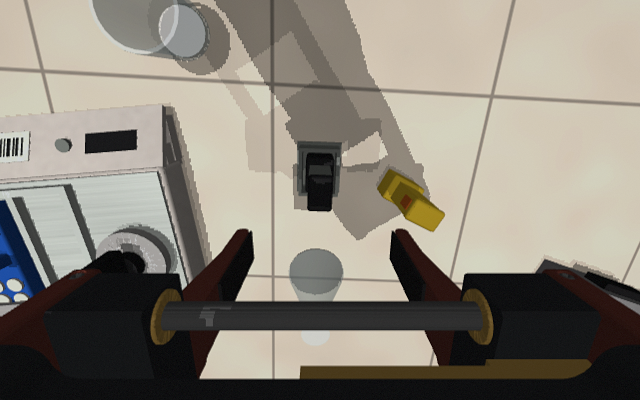

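Scanner stands in its holster with its cap at about (320,197). The yellow one is at (408,207), clear to the right. I'll approach with the jaws half open.

Run:
```python
from h import *
d=np.load('w13.npy',allow_pickle=True).item()
g=cv2.cvtColor(d['pixels'],cv2.COLOR_BGR2GRAY);m=(g<32).astype(np.uint8)[140:225,285:360]
n,l,s,c=cv2.connectedComponentsWithStats(m);i=1+np.argmax(s[1:,4]);print(s[i],c[i]+[285,140])
x0,y0,w,h,_=s[i];X=285+x0+w/2;Y1=140+y0+h-1
print('cap far edge mid',onz(d,(X,Y1),115).round(1),'cap row',onz(d,(X,197),120).round(1),'width',(onz(d,(285+x0+w,200),120)-onz(d,(285+x0,200),120)).round(1))
print('yellow',onz(d,(378,180),37).round(),onz(d,(408,200),100).round())
go([505.5,374,125],90.8,1)
```

```text
[  20   13   29   58 1239] [318.98143664 182.64891041]
cap far edge mid [522.7 377.5 115. ] cap row [507.6 376.8 120. ] width [-1.3 27.8  0. ]
yellow [509. 450.  37.] [513. 469. 100.]
t 38.55 p [509.  377.  212.5] w 87.5 F [-0.3 -0.9  0.8] q [ 0.62  0.44  1.64  0.    1.05 -1.  ]
[0.087, -0.004, -0.005, 2.1, 1.1, -0.8]
```

Call:
carry_out --pt "0.02 -0.001 -0.002 0.7 0.4 -0.3" --pt "0.025 -0.001 -0.002 0.7 0.4 -0.3" --pt "0.025 0 0 0.7 0.4 -0.3" --pt "0.012 0 0 0 0 0" --pt "0 0 0 0 0 0" --pt "0 0 0 0 0 0" --grip 0.4

```text
t: 39.3
ee_pos: [504.9, 374.6, 123.9]
orientation: [-0.012, 1.575, 0.004]
ft_force: [0.9, 0.5, -0.1]
width: 52.8
```

Run:
```python
from h import *
go([505.5,374,82],90.8,4)
```

```text
t 39.3 p [504.9 374.6 123.9] w 52.8 F [ 0.9  0.5 -0.1] q [ 0.62  0.55  1.68 -0.    0.92 -0.96]
[0.01, -0.0, 0.0, -0.1, -0.1, 0.1]
[0.01, -0.0, 0.0, -0.1, -0.1, 0.1]
[0.01, -0.0, 0.0, -0.1, -0.1, 0.1]
[0.01, -0.0, 0.0, -0.1, -0.1, 0.1]
```

Call:
carry_out --pt "0.01 0 0 0 0 0" --pt "0.012 0 0 0 0 0" --pt "0.012 0 0 0 0 0" --pt "0.008 0 0 0 0 0" --pt "0 0 0 0 0 0"

```text
t: 39.92
ee_pos: [505.4, 374.8, 80.3]
orientation: [-0.011, 1.573, 0.005]
ft_force: [0.2, -0.4, -1.2]
width: 52.5
```

Call:
carry_out --pt "0 0 0 0 0 0" --pt "0 0 0 0 0 0" --pt "0 0 0 0 0 0" --pt "0 0 0 0 0 0" --pt "0 0 0 0 0 0" --pt "0 0 0 0 0 0" --pt "0 0 0 0 0 0" --grip 1

```text
t: 40.8
ee_pos: [505.7, 375.1, 80.9]
orientation: [-0.011, 1.573, 0.006]
ft_force: [0.2, -0.6, -1.1]
width: 23.8
```

Run:
```python
from h import *
go([505.5,374,82],90.8,1)
```

```text
t 40.8 p [505.7 375.1  80.9] w 23.8 F [ 0.2 -0.6 -1.1] q [ 0.62  0.61  1.7  -0.    0.84 -0.96]
[-0.001, -0.001, -0.0, -0.2, -0.1, 0.2]
```

Call:
carry_out --pt "-0.01 0 0 0 0 0" --pt "-0.02 0 0 0 0 0" --pt "-0.025 0 0 0 0 0" --pt "-0.03 0 0 0 0 0" --pt "-0.03 0 0 0 0 0" --pt "-0.03 0 0 0 0 0" --pt "-0.01 0 0 0 0 0" --pt "0 0 0 0 0 0"

```text
t: 41.8
ee_pos: [506.3, 375.8, 249.1]
orientation: [-0.008, 1.568, 0.008]
ft_force: [-0.4, 0.8, -1.8]
width: 23.8
```

Run:
```python
from h import *
go([440,40,250],97.2,8)
```

```text
t 41.8 p [506.3 375.8 249.1] w 23.8 F [-0.4  0.8 -1.8] q [ 0.62  0.4   1.6  -0.    1.14 -0.96]
[-0.0, -0.042, -0.009, -0.8, 0.0, 0.0]
[-0.0, -0.042, -0.009, -0.8, 0.0, 0.0]
[-0.0, -0.042, -0.01, -0.8, 0.0, 0.0]
[-0.0, -0.041, -0.011, -0.8, 0.0, 0.0]
[-0.0, -0.041, -0.011, -0.8, 0.0, 0.0]
[-0.0, -0.041, -0.012, -0.8, 0.0, 0.0]
[-0.0, -0.041, -0.012, -0.8, 0.0, 0.0]
[-0.0, -0.041, -0.013, -0.8, 0.0, 0.0]
```

Call:
carry_out --pt "0 -0.025 -0.006 -0.8 0 0" --pt "0 -0.042 -0.009 -0.8 0 0" --pt "0 -0.042 -0.01 -0.8 0 0" --pt "0 -0.041 -0.011 -0.8 0 0" --pt "0 -0.041 -0.011 -0.8 0 0" --pt "0 -0.041 -0.012 -0.8 0 0" --pt "0 -0.041 -0.012 -0.8 0 0" --pt "0 -0.04 -0.013 -0.8 0 0"

```text
t: 42.8
ee_pos: [435.2, 49.3, 240.8]
orientation: [-0.106, 1.579, 0.1]
ft_force: [0.6, -0.8, -2.3]
width: 23.8
```

Call:
carry_out --pt "0 0 0 0 0 0" --pt "0 0 0 0 0 0"

```text
t: 43.05
ee_pos: [433.5, 47.3, 239.2]
orientation: [-0.103, 1.583, 0.096]
ft_force: [-0.4, -0.1, -1.0]
width: 23.8
```

```bash
cat > lab.py <<'E'
from h import *
def label(d,guess=(492,10,44),r=45):
    x,y=proj(d,guess).astype(int);x0,y0=max(x-r,0),max(y-r,0);c=d['pixels'][y0:y+r,x0:x+r]
    g=cv2.cvtColor(c,cv2.COLOR_BGR2GRAY)
    k=cv2.morphologyEx((g<75).astype(np.uint8),cv2.MORPH_CLOSE,np.ones((5,5)))
    n,l,s,ce=cv2.connectedComponentsWithStats(k)
    return [(s[i].tolist(),(ce[i]+[x0,y0]).round(1)) for i in range(1,n) if s[i][4]>25]
E
python3 - <<'E'
from lab import *
W={'w2':np.load('w2.npy',allow_pickle=True).item(),'w9':np.load('w9.npy',allow_pickle=True).item(),'w10':np.load('w10.npy',allow_pickle=True).item(),'side':get('side'),'now':get('wrist','w14.png')}
np.save('w14.npy',W['now'],allow_pickle=True);np.save('s14.npy',W['side'],allow_pickle=True)
for n,d in W.items(): print(n,d['c'].round(),proj(d,(492,10,44)).round(1),label(d))
go([440,40,250],97.2,1)
E
```

```text
w2 [600. 114. 490.] [258.3 179.2] [([33, 0, 9, 8, 64], array([249.9, 137.4])), ([39, 34, 13, 21, 129], array([257.4, 177.9]))]
w9 [592. 162. 463.] [243.3 203.3] [([39, 33, 12, 26, 183], array([242.3, 205. ])), ([76, 48, 14, 32, 148], array([279.5, 215.6])), ([27, 71, 29, 19, 392], array([241.3, 239.4])), ([78, 85, 12, 5, 56], array([281.8, 245.1]))]
w10 [584. 239. 477.] [225.6 233.2] [([40, 36, 11, 22, 122], array([225.2, 234.5])), ([0, 46, 90, 44, 917], array([245.6, 265.1]))]
side [ 92. 834. 889.] [319.  213.5] [([0, 0, 43, 41, 1033], array([290.7, 190.2])), ([51, 0, 18, 33, 477], array([332.5, 184.7])), ([78, 36, 12, 11, 61], array([357.3, 210. ])), ([0, 41, 85, 49, 1828], array([312. , 241.5]))]
now [355.  39. 403.] [288.8 216.9] [([28, 11, 62, 79, 3466], array([309. , 224.8]))]
t 43.15 p [433.6  47.8 239.3] w 23.7 F [-1.   0.4 -1.1] q [ 0.09  0.12  2.   -0.    1.03 -1.61]
[-0.011, -0.009, 0.005, 0.1, -0.8, 0.2]
```

Run:
```python
from lab import *
w2,w9,w10=[np.load(n+'.npy',allow_pickle=True).item() for n in('w2','w9','w10')];D=np.load('s14.npy',allow_pickle=True).item()
im=cv2.imread('pics/side0.png')[195:232,300:342]
# white label in side view
g=cv2.cvtColor(im,cv2.COLOR_BGR2GRAY);print(g[8:30:2,8:34])
rs=[ray(w2,(259.2,179.6)),ray(w9,(243.9,203.1)),ray(w10,(225.9,232.9))]
print(tri(rs).round(1),tri(rs+[ray(D,(320.3,213.3))]).round(1))
a=np.radians(7.24);u=np.array([np.cos(a),np.sin(a)])
for z in(40,44,48): print(z,[onz(d,p,z)[:2].round(1) for d,p in((w2,(259.2,179.6)),(w9,(243.9,203.1)),(w10,(225.9,232.9)),(D,(320.3,213.3)))])
```

```text
[[ 77  96  89  85 100 110 113 114 113 113 112 112 112 112 111 112 113 112
  111 112 112 112 113 114 113 113]
 [ 94  93  91 101 109 112 113 113 114 114 117 115 114 113 113 114 115 113
  113 113 113 112 112 113 114 113]
 [ 95  91  94 107 113 113 113 113 115 122 126 119 115 117 116 114 113 113
  113 114 113 112 112 112 113 112]
 [ 90  96 106 112 113 114 113 115 122 128 116  79  64  81 101 110 116 115
  115 114 112 113 112 113 111 112]
 [102 110 113 114 114 114 116 121 126 118  91  63  50  53  56  63  80 104
  121 120 113 111 112 112 112 110]
 [112 114 115 114 114 116 123 128 120  90  62  57  58  62  68  67  85 117
  123 109 109 111 110 111 110 100]
 [115 115 115 115 116 123 130 124  95  74  70  60  47  50  58  83 117 128
  120 113 112 112 111 109  99  85]
 [115 116 116 115 113 120 121 113 100  88  69  58  45  50  78 106 122 119
  113 111 111 111 110  99  80  82]
 [113 115 116 116 115 112 109 107 114 115 110  96  84  92 107 122 117 114
  111 111 111 111 103  81  82 104]
 [113 114 114 114 114 113 112 113 111 109 108 109 115 118 123 114 111 113
  112 112 110 106  89  78  99 114]
 [114 115 114 114 114 114 113 113 112 112 112 111 111 111 113 110 111 112
  112 112 108  91  76  96 112 122]]
[491.7   8.2  38.8] [491.4   8.   40.7]
40 [array([492.5,   8.4]), array([492.,   9.]), array([491.5,   8.5]), array([490.4,   3.6])]
44 [array([493.4,   9.3]), array([492.9,  10.5]), array([492.3,  10.7]), array([488.5,   7.5])]
48 [array([494.4,  10.2]), array([493.8,  11.9]), array([493.2,  12.8]), array([486.7,  11.4])]
```

```bash
cat >> h.py <<'E'
def scan(deg=25,yaw=7.2):
    a=np.radians(yaw);s,c=np.sin(np.radians(deg)),np.cos(np.radians(deg));x=np.array([s*np.cos(a),s*np.sin(a),-c]);y=np.array([-np.sin(a),np.cos(a),0]);return R.from_matrix(np.array([x,y,np.cross(x,y)]).T)
LAB=np.array([492,9,42.])
def scanpos(d): return LAB-scan().as_matrix()[:,0]*(75.9+d)
E
python3 - <<'E'
from h import *
print(scanpos(60),scanpos(100));go(scanpos(100),scan(),6)
E
```

```text
[435.01906107   1.8016334  165.16722826] [ 4.18247629e+02 -3.17091131e-01  2.01419540e+02]
t 43.15 p [433.6  47.8 239.3] w 23.7 F [-1.   0.4 -1.1] q [ 0.09  0.12  2.   -0.    1.03 -1.61]
[0.006, -0.008, -0.003, 0.0, -4.3, 0.0]
[0.006, -0.008, -0.004, 0.0, -4.3, 0.0]
[0.006, -0.008, -0.004, 0.0, -4.3, 0.0]
[0.005, -0.008, -0.005, 0.0, -4.3, 0.0]
[0.005, -0.008, -0.005, 0.0, -4.3, 0.0]
[0.005, -0.008, -0.006, 0.0, -4.3, 0.0]
```

Call:
carry_out --pt "0.004 -0.008 -0.003 0 -4.3 0" --pt "0.004 -0.008 -0.004 0 -4.3 0" --pt "0.004 -0.008 -0.004 0 -4.3 0" --pt "0.004 -0.008 -0.005 0 -4.3 0" --pt "0.004 -0.008 -0.005 0 -4.3 0" --pt "0.003 -0.007 -0.006 0 -4.3 0" --pt "0 0 0 0 0 0" --pt "0 0 0 0 0 0"

```text
t: 44.15
ee_pos: [419.6, 4.1, 210.6]
orientation: [-0.081, 1.122, 0.124]
ft_force: [1.3, 0.4, -0.9]
width: 23.8
```

Run:
```python
from h import *
go(scanpos(75),scan(),4)
```

```text
t 44.15 p [419.6   4.1 210.6] w 23.8 F [ 1.3  0.4 -0.9] q [-0.09 -0.03  2.35  0.25  0.4  -2.01]
[0.008, -0.001, -0.002, 0.2, 0.2, -0.1]
[0.008, -0.001, -0.001, 0.2, 0.2, -0.1]
[0.008, -0.001, -0.001, 0.2, 0.2, -0.1]
[0.008, -0.001, -0.001, 0.2, 0.2, -0.1]
```

Call:
carry_out --pt "0.007 -0.001 -0.002 0.2 0.2 0" --pt "0.008 -0.001 -0.001 0.2 0.2 0" --pt "0.008 -0.001 -0.001 0.2 0.2 0" --pt "0.006 -0.001 -0.001 0.2 0.2 0" --pt "0 0 0 0 0 0" --pt "0 0 0 0 0 0"

```text
t: 44.9
ee_pos: [430.8, 2.0, 180.5]
orientation: [-0.069, 1.138, 0.117]
ft_force: [0.3, 0.9, -2.6]
width: 24.0
```

Run:
```python
from lab import *
go(scanpos(60),scan(),3)
d=get('wrist','w15.png');np.save('w15.npy',d,allow_pickle=True);print(proj(d,LAB),d['c']);D=get('side','s15.png');print('side',proj(D,LAB))
o,p,r=st();print('window side px',proj(D,p+76*r.as_matrix()[:,0]),'top',proj(D,p-39*r.as_matrix()[:,0]))
a=d['pixels'];b=cv2.resize(D['pixels'][130:260,240:390],(480,416),interpolation=cv2.INTER_CUBIC);a2=cv2.resize(a[:,120:520],(320,320));
o=np.zeros((416,800,3),np.uint8);o[:,:480]=b;o[:320,480:]=a2;cv2.imwrite('pics/cP.png',o)
```

```text
t 44.9 p [430.8   2.  180.5] w 24.0 F [ 0.3  0.9 -2.6] q [-0.09  0.06  2.34  0.3   0.32 -2.06]
[0.005, -0.0, -0.001, 0.0, -0.1, -0.1]
[0.005, -0.0, -0.001, 0.0, -0.1, -0.1]
[0.005, -0.0, -0.001, 0.0, -0.1, -0.1]
[319.68353175 183.15998978] [289.9656302  -16.20427834 293.93429773]
side [319.10862515 213.7424648 ]
window side px [328.21791385 198.95534386] top [344.91725193 173.92173492]
```

View pics/cP.png

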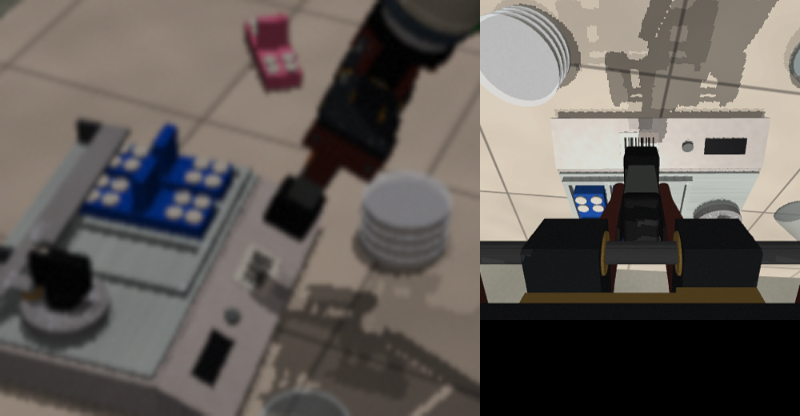

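The scanner is held straight, is lined up with the label's column, and looks square at the panel. The label lies at about side (320,214), against a predicted (319,214). Last approach, then hold.

Call:
carry_out --pt "0.005 0 -0.001 0 0 0" --pt "0.005 0 -0.001 0 0 0" --pt "0.005 0 -0.001 0 0 0" --pt "0.001 0 0 0 0 0" --pt "0 0 0 0 0 0"

```text
t: 45.62
ee_pos: [435.1, 2.6, 164.1]
orientation: [-0.07, 1.137, 0.117]
ft_force: [-0.4, 0.2, -2.4]
width: 24.0
```

Run:
```python
from lab import *
go(scanpos(60),scan(),1)
```

```text
t 45.62 p [435.1   2.6 164.1] w 24.0 F [-0.4  0.2 -2.4] q [-0.09  0.11  2.35  0.36  0.27 -2.11]
[-0.001, -0.001, 0.0, 0.0, -0.2, -0.3]
```

Within 1 mm and 0.3°. Hold for 4 seconds.

Call:
carry_out --pt "0 0 0 0 0 0" --pt "0 0 0 0 0 0" --pt "0 0 0 0 0 0" --pt "0 0 0 0 0 0" --pt "0 0 0 0 0 0" --pt "0 0 0 0 0 0" --pt "0 0 0 0 0 0" --pt "0 0 0 0 0 0"

```text
t: 46.62
ee_pos: [435.3, 2.5, 164.6]
orientation: [-0.07, 1.136, 0.117]
ft_force: [-0.3, -0.3, -1.5]
width: 24.1
```

Call:
carry_out --pt "0 0 0 0 0 0" --pt "0 0 0 0 0 0" --pt "0 0 0 0 0 0" --pt "0 0 0 0 0 0" --pt "0 0 0 0 0 0" --pt "0 0 0 0 0 0" --pt "0 0 0 0 0 0" --pt "0 0 0 0 0 0"

```text
t: 47.62
ee_pos: [435.3, 2.6, 164.5]
orientation: [-0.07, 1.136, 0.117]
ft_force: [-0.7, 0.1, -2.1]
width: 23.5
```

Call:
carry_out --pt "0 0 0 0 0 0" --pt "0 0 0 0 0 0" --pt "0 0 0 0 0 0" --pt "0 0 0 0 0 0" --pt "0 0 0 0 0 0" --pt "0 0 0 0 0 0" --pt "0 0 0 0 0 0" --pt "0 0 0 0 0 0"

```text
t: 48.62
ee_pos: [435.3, 2.5, 164.5]
orientation: [-0.07, 1.136, 0.117]
ft_force: [0.3, 0.7, -1.0]
width: 24.1
```

Call:
carry_out --pt "0 0 0 0 0 0" --pt "0 0 0 0 0 0" --pt "0 0 0 0 0 0" --pt "0 0 0 0 0 0" --pt "0 0 0 0 0 0" --pt "0 0 0 0 0 0" --pt "0 0 0 0 0 0" --pt "0 0 0 0 0 0"

```text
t: 49.62
ee_pos: [435.3, 2.5, 164.5]
orientation: [-0.07, 1.136, 0.117]
ft_force: [0.9, -0.2, -2.6]
width: 23.7
```

Run:
```python
from lab import *
go([430,20,245],97.2,6)
M=st()[2].as_matrix();p=st()[1];w=p+75.9*M[:,0];n=-scan().as_matrix()[:,0];print('window->label',LAB-w,'dist',n@(w-LAB),'off axis mm',np.linalg.norm(np.cross(LAB-w,M[:,0])),'tilt err',np.degrees(np.arccos(-n@M[:,0])))
```

```text
t 49.62 p [435.3   2.5 164.5] w 23.7 F [ 0.9 -0.2 -2.6] q [-0.09  0.11  2.35  0.36  0.27 -2.11]
[-0.012, 0.003, 0.005, 0.0, 4.1, -0.0]
[-0.013, 0.003, 0.004, 0.0, 4.1, -0.0]
[-0.013, 0.003, 0.003, 0.0, 4.1, -0.0]
[-0.013, 0.003, 0.002, 0.0, 4.1, -0.0]
[-0.013, 0.003, 0.001, 0.0, 4.1, -0.0]
[-0.013, 0.003, 0.0, 0.0, 4.1, -0.0]
window->label [ 25.1595875    2.1015626  -53.60651467] dist 59.244375022461234 off axis mm 1.4097447293978664 tilt err 0.3330756392114866
```

Held 4 s: 59 mm away, 1.4 mm off axis, 0.3° tilt. Returning the scanner.

Call:
carry_out --pt "-0.01 0.002 0.005 0 3 0" --pt "-0.013 0.003 0.004 0 4.3 0" --pt "-0.013 0.003 0.003 0 4.3 0" --pt "-0.013 0.003 0.002 0 4.3 0" --pt "-0.013 0.003 0.001 0 4.3 0" --pt "-0.013 0.003 0 0 4.3 0" --pt "0 0 0 0 0 0"

```text
t: 50.5
ee_pos: [427.5, 18.6, 243.6]
orientation: [-0.098, 1.577, 0.101]
ft_force: [0.1, 0.1, -2.4]
width: 24.0
```

Run:
```python
from lab import *
go([505.7,375.1,245],91,8)
```

```text
t 50.5 p [427.5  18.6 243.6] w 24.0 F [ 0.1  0.1 -2.4] q [ 0.01  0.1   2.02  0.    1.03 -1.68]
[-0.0, 0.043, 0.015, 0.8, -0.1, -0.0]
[-0.0, 0.043, 0.015, 0.8, -0.1, -0.0]
[-0.0, 0.043, 0.014, 0.8, -0.1, -0.0]
[-0.0, 0.044, 0.014, 0.8, -0.1, -0.0]
[-0.0, 0.044, 0.013, 0.8, -0.1, -0.0]
[-0.0, 0.044, 0.012, 0.8, -0.1, -0.0]
[-0.0, 0.044, 0.012, 0.8, -0.1, -0.0]
[-0.0, 0.044, 0.011, 0.8, -0.1, -0.0]
```

Call:
carry_out --pt "0 0.025 0.008 0.8 0 0" --pt "0 0.043 0.015 0.8 -0.1 0" --pt "0 0.043 0.014 0.8 -0.1 0" --pt "0 0.044 0.014 0.8 -0.1 0" --pt "0 0.044 0.013 0.8 -0.1 0" --pt "0 0.044 0.012 0.8 0 0" --pt "0 0.044 0.012 0.8 0 0" --pt "0 0.04 0.011 0.8 0 0"

```text
t: 51.5
ee_pos: [499.9, 357.0, 236.9]
orientation: [-0.002, 1.568, 0.008]
ft_force: [0.8, -0.2, -1.8]
width: 24.2
```

Call:
carry_out --pt "0 0 0 0 0 0" --pt "0 0 0 0 0 0"

```text
t: 51.75
ee_pos: [498.9, 358.0, 234.4]
orientation: [-0.004, 1.569, 0.01]
ft_force: [-0.8, 0.1, -2.3]
width: 23.6
```

Run:
```python
from lab import *
go([505.7,375.1,140],91,5)
```

```text
t 51.75 p [498.9 358.  234.4] w 23.6 F [-0.8  0.1 -2.3] q [ 0.6   0.39  1.65  0.    1.1  -0.98]
[0.019, 0.003, 0.001, -0.1, 0.0, -0.0]
[0.019, 0.003, 0.001, -0.1, 0.0, -0.0]
[0.019, 0.003, 0.001, -0.1, 0.0, -0.0]
[0.019, 0.003, 0.001, -0.1, 0.0, -0.0]
[0.019, 0.003, 0.001, -0.1, 0.0, -0.0]
```

Call:
carry_out --pt "0.012 0.004 0.002 -0.1 0 0" --pt "0.019 0.004 0.002 -0.1 0 0" --pt "0.019 0.004 0.002 -0.1 0 0" --pt "0.019 0.003 0.001 -0.1 0 0" --pt "0.015 0.002 0.001 0 0 0" --pt "0 0 0 0 0 0" --pt "0 0 0 0 0 0"

```text
t: 52.62
ee_pos: [506.3, 373.0, 142.4]
orientation: [-0.009, 1.572, 0.012]
ft_force: [-0.2, 0.1, -1.8]
width: 24.2
```

Run:
```python
from lab import *
go([505.7,375.1,118],91,2)
```

```text
t 52.62 p [506.3 373.  142.4] w 24.2 F [-0.2  0.1 -1.8] q [ 0.61  0.52  1.67  0.    0.94 -0.97]
[0.012, 0.001, -0.0, -0.1, -0.0, -0.1]
[0.012, 0.001, -0.0, -0.1, -0.0, -0.1]
```

Call:
carry_out --pt "0.01 0.001 0 -0.1 0 0" --pt "0.012 0.001 0 0 0 0" --pt "0 0 0 0 0 0"

```text
t: 53.0
ee_pos: [506.8, 375.6, 120.2]
orientation: [-0.01, 1.57, 0.015]
ft_force: [-0.1, 0.1, -1.6]
width: 23.7
```

Run:
```python
from lab import *
go([505.7,375.1,82],91,4)
d=get('wrist','w16.png')
```

```text
t 53.0 p [506.8 375.6 120.2] w 23.7 F [-0.1  0.1 -1.6] q [ 0.62  0.56  1.68  0.    0.9  -0.97]
[0.01, -0.0, -0.0, -0.0, 0.0, -0.0]
[0.01, -0.0, -0.0, -0.0, 0.0, -0.0]
[0.01, -0.0, -0.0, -0.0, 0.0, -0.0]
[0.01, -0.0, -0.0, -0.0, 0.0, -0.0]
```

Call:
carry_out --pt "0.008 0 -0.001 0 0 0" --pt "0.009 0 0 0 0 0" --pt "0.009 0 0 0 0 0" --pt "0.007 0 0 0 0 0" --pt "0.004 0 0 0 0 0" --pt "0 0 0 0 0 0"

```text
t: 53.8
ee_pos: [506.3, 375.9, 81.2]
orientation: [-0.009, 1.569, 0.015]
ft_force: [0.4, 0.4, -2.0]
width: 23.8
```

Run:
```python
from lab import *
go([505.7,375.1,81],91,1)
```

```text
t 53.8 p [506.3 375.9  81.2] w 23.8 F [ 0.4  0.4 -2. ] q [ 0.62  0.61  1.7   0.    0.83 -0.97]
[0.0, -0.001, -0.001, -0.1, 0.1, -0.2]
```

Call:
carry_out --pt "0.001 0 0 0 0 0" --pt "0 0 0 0 0 0"

```text
t: 54.05
ee_pos: [506.8, 376.3, 81.2]
orientation: [-0.009, 1.568, 0.016]
ft_force: [0.2, 0.0, -1.2]
width: 24.1
```

Call:
carry_out --pt "0 0 0 0 0 0" --pt "0 0 0 0 0 0" --pt "0 0 0 0 0 0" --pt "0 0 0 0 0 0" --pt "-0.015 0 0 0 0 0" --pt "-0.03 0 0 0 0 0" --pt "-0.04 0 0 0 0 0" --pt "-0.04 0 0 0 0 0" --grip 0.4

```text
t: 55.05
ee_pos: [505.5, 375.0, 210.0]
orientation: [-0.01, 1.571, 0.014]
ft_force: [-0.3, 0.8, 0.3]
width: 53.0
```

Call:
carry_out --pt "-0.03 -0.03 -0.03 0 0 0" --pt "0 -0.04 -0.04 0 0 0" --pt "0 -0.04 -0.03 0 0 0" --pt "0 0 0 0 0 0" --pt "0 0 0 0 0 0"

```text
t: 55.68
ee_pos: [407.9, 263.0, 249.4]
orientation: [-0.004, 1.557, 0.021]
ft_force: [-0.0, -0.3, 0.4]
width: 52.7
```

Run:
```python
from lab import *
go([505.7,375.1,81],91,1)
d=get('wrist','w17.png');S=get('scene','sc17.png');D=get('side','s17.png')
a=cv2.resize(d['pixels'][0:300],(480,225));b=cv2.resize(D['pixels'][130:330,210:390],(400,375*400//337),interpolation=cv2.INTER_CUBIC);c=cv2.resize(S['pixels'][180:290,280:480],(400,220),interpolation=cv2.INTER_CUBIC)
e=cv2.resize(D['pixels'][265:325,225:285],(225,225),interpolation=cv2.INTER_CUBIC)
o=np.zeros((600,800,3),np.uint8);o[:225,:480]=a;o[:225,480:705]=e;h=min(b.shape[0],375);o[225:225+h,:400]=b[:h];o[225:445,400:]=c;cv2.imwrite('pics/cQ.png',o)
print('proj top scene',proj(S,[505.5,374.5,120]),'side',proj(D,[505.5,374.5,120]))
```

```text
t 55.67 p [407.9 263.  249.4] w 52.7 F [-0.  -0.3  0.4] q [ 0.55  0.17  1.92  0.    1.03 -1.04]
[0.171, 0.109, 0.097, -0.1, 0.8, -0.6]
proj top scene [445.07140297 214.10291141] side [248.02933943 282.29485484]
```

The picture limit is reached, so I'll check numerically: the scanner against its initial images, plus the bystanders, racks, bar and knob.

Run:
```python
from lab import *
def reg(f0,f1,box):
    x0,y0,x1,y1=box;a=cv2.imread('pics/'+f0,0)[y0:y1,x0:x1].astype(np.float32);b=cv2.imread('pics/'+f1,0)[y0:y1,x0:x1].astype(np.float32)
    (s,r)=cv2.phaseCorrelate(a,b,cv2.createHanningWindow(a.shape[::-1],cv2.CV_32F));return np.round(s,2),round(r,2),round(float(np.abs(a-b).mean()),1)
for n,a,b in(('scanner',(425,200,462,252),(232,272,275,325)),('yellow',(462,215,495,256),(203,305,240,355)),('flask',(422,245,462,290),(178,250,222,305)),('dishes',(280,175,318,208),(348,182,386,216)),('beaker',(380,175,412,212),(315,250,355,298)),('green',(165,180,205,212),(360,120,398,150)),('pink',(180,218,230,250),(312,130,340,160))):
    print(n,'scene',reg('scene0.png','sc17.png',a),'side',reg('side0.png','s17.png',b))
for n,f in(('scene','sc17.png'),('side','s17.png')):
    im=cv2.imread('pics/'+f);m=cv2.inRange(cv2.cvtColor(im,cv2.COLOR_BGR2HSV),(105,110,25),(130,255,255));m[:140]=0;m[300:]=0
    k,l,s,c=cv2.connectedComponentsWithStats(m);print(n,[(c[i].round(1).tolist(),int(s[i][4])) for i in range(1,k) if s[i][4]>25 and 200<c[i][0]<420])
S=get('scene');D=get('side')
for n,P in(('bay0',(620.6,-56.4,90)),('bay1',(612.8,5.1,90)),('bay0 finTop',(620.6,-56.4,124)),('bay1 finTop',(612.8,5.1,124))): print(n,proj(S,P).round(1),proj(D,P).round(1))
print('bar/knob change after turn: w10 vs s15/s17', reg('s15.png','s17.png',(225,170,300,240)))
```

```text
scanner scene (array([0.23, 0.39]), 0.7, 14.9) side (array([-0.04, -0.12]), 0.87, 14.2)
yellow scene (array([-0.06,  0.45]), 1.0, 1.3) side (array([-0.03, -0.06]), 0.97, 11.4)
flask scene (array([0.  , 0.53]), 1.0, 0.5) side (array([ 0.48, -0.11]), 0.92, 11.8)
dishes scene (array([0.04, 0.01]), 0.99, 3.6) side (array([-0.01, -0.08]), 0.95, 15.4)
beaker scene (array([0.  , 0.37]), 0.6, 33.8) side (array([ 0.05, -0.02]), 0.87, 3.6)
green scene (array([0.05, 0.02]), 0.99, 0.4) side (array([-0.05, -0.03]), 0.97, 12.6)
pink scene (array([0.  , 0.01]), 1.0, 0.5) side (array([ 0.37, -0.29]), 0.78, 26.8)
scene [([306.8, 225.0], 226), ([324.9, 225.6], 229)]
side [([281.0, 187.3], 247)]
bay0 [305.  225.5] [292.1 179.5]
bay1 [324.5 226.7] [285.  190.9]
bay0 finTop [305.  217.6] [291.6 171.1]
bay1 finTop [324.8 218.8] [284.4 182.5]
bar/knob change after turn: w10 vs s15/s17 (array([ 0.43, -0.08]), 0.79, 17.6)
```

```bash
python3 -c "
from h import *
print(ctrl.close_job())"
```

```text
the job is handed in; nothing more can be done
None
```

The job is done and handed in at about 56 s of robot time, well under the 200 s limit; the hand-in gives no verdict.

**What I did**
- **Racks:** I found two blue racks and set one each in bays 0 and 1.
- **Knob:** I turned it about 124° clockwise. The mark then read 6–7° against the shaker's 7.2°, with the roller sunk in the notch.
- **Scanner:** I held it on the label for 4 s. From the measured arm pose it was about 59 mm away, 1.4 mm off the middle and 0.3° from square. Then I put it back in its holster.
- **First scanner grasp:** It caught only the cap, so I set the scanner back straight down and regrasped it across the handle before scanning.

**Last checks**
- **Scanner and other objects:** In the camera images the scanner is within 0.5 pixel of its starting place, and the bystanders and look-alikes show shifts of about 0.5 pixel or less.
- **Racks:** Both appear at their bays in the scene view.
- **Arm:** It was clear of everything at hand-in.

**What disagreed or is less certain**
- **Bar travel:** My rough measurement was about 14 mm against the nominal 16 mm. I trusted the mark and the sunken roller.
- **Side view of the racks:** It showed only one blue patch, about 4 pixels from bay 1's predicted spot and none at bay 0's. I took the arm to be in the way but did not confirm it.
- **Final picture:** It was refused because I had reached the 16-picture limit, so the last checks are numerical only.

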